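Build up the drying stand and rack the lacquer sample boards on edge

TASK

Set up the drying stand: lower the keyed aluminium spacer over the stand's shaft and pin until it is fully home, then lower the slotted rack over the same shaft and pin until it sits flush on the spacer. Then take every lacquer sample board that is lying on the riser blocks and stand it upright on its short edge in a rack slot of its own, fully down and more or less centred along the slot, without disturbing the jar or the tape roll.

Things in the scene. Friction and masses are not known exactly. Their poses are not given: they have to be found in the camera images.
- shaft_seat (a point): Spindle stand, fixed to the table: point on the shaft's axis at the top face of the dark steel foot (15 mm above the table; foot 160 x 100 mm). The shaft is 20 mm in diameter and rises 60 mm above this point, tapered over the last 8 mm. x points to the anti-rotation pin, z up
- pin_seat (a point): Axis of the stand's anti-rotation pin at the top face of the foot, 48 mm from the shaft axis along the stand's x; pin 10 mm in diameter, 35 mm high above this point, tapered over the last 5 mm. Same axes as shaft_seat
- spacer_mid (a point): Loose aluminium keyed spacer, a flat bar 110 (x) x 56 (y) x 20 (z) mm, 250 g, lying flat; this point is its centre (10 mm above its underside). Its two through holes lie on the x axis: shaft bore of 22.5 mm diameter at x = -24 mm, pin hole of 12.5 mm diameter at x = +24 mm. Grip it across its 56 mm width
- spacer_bore (a point): Centre of the spacer's shaft bore at its underside; axes as spacer_mid
- spacer_pin_hole (a point): Centre of the spacer's pin hole at its underside
- rack_hub (a point): Loose rack: plywood plate 130 (x) x 180 (y) x 12 (z) mm, 500 g, with a square aluminium hub 46 x 46 mm rising 30 mm above the plate at its middle. This point is the centre of the hub, 15 mm above the plate's top face and 27 mm above the rack's underside. Slot rails stand 26 mm above the plate at y = +-24..32, +-48..64 and +-80..88 mm, so grip the hub along x
- rack_bore (a point): Centre, at the rack's underside, of the 22.5 mm shaft bore that runs through plate and hub. A 12.5 mm pin hole runs through the plate at x = +48 mm from it. Axes as rack_hub
- rack_pin_hole (a point): Centre of the rack's pin hole at its underside
- glue_jar: Bystander: small clear jar with golden lid, 42 mm across, 46 mm high; origin at its underside
- tape_roll: Bystander: roll of masking tape, 76 mm across, 18 mm high; origin at its underside
- slot_0 (a point): Rack slot at y = -72 mm: centre of the slot's floor (top face of the plate, 12 mm above the rack's underside); the slot is 16 mm wide along y, 72 mm long along x, 26 mm deep, open at the top and ends; a seated board's centre is 55 mm above this point. Axes as rack_hub
- slot_1 (a point): Rack slot at y = -40 mm: centre of the slot's floor (top face of the plate, 12 mm above the rack's underside); the slot is 16 mm wide along y, 72 mm long along x, 26 mm deep, open at the top and ends; a seated board's centre is 55 mm above this point. Axes as rack_hub
- slot_2 (a point): Rack slot at y = 40 mm: centre of the slot's floor (top face of the plate, 12 mm above the rack's underside); the slot is 16 mm wide along y, 72 mm long along x, 26 mm deep, open at the top and ends; a seated board's centre is 55 mm above this point. Axes as rack_hub
- slot_3 (a point): Rack slot at y = 72 mm: centre of the slot's floor (top face of the plate, 12 mm above the rack's underside); the slot is 16 mm wide along y, 72 mm long along x, 26 mm deep, open at the top and ends; a seated board's centre is 55 mm above this point. Axes as rack_hub
- board_0_mid (a point): Sample board: flat dark wooden board 110 x 56 x 12 mm with a black lacquered face, about 90 g; this point is its centre; x along its 110 mm length, y along its 56 mm width, z its thickness (up as it lies). It starts lying flat on a riser block, its sides overhanging the block by 15 mm. May be absent
- riser_0: Fixed narrow wooden riser block, 90 mm long (x) x 26 mm wide (y) x 35 mm high, origin under its centre; a board lies lengthwise along it, or it is empty
- board_1_mid (a point): Sample board: flat dark wooden board 110 x 56 x 12 mm with a black lacquered face, about 90 g; this point is its centre; x along its 110 mm length, y along its 56 mm width, z its thickness (up as it lies). It starts lying flat on a riser block, its sides overhanging the block by 15 mm. May be absent
- riser_1: Fixed narrow wooden riser block, 90 mm long (x) x 26 mm wide (y) x 35 mm high, origin under its centre; a board lies lengthwise along it, or it is empty
- board_2_mid (a point): Sample board: flat dark wooden board 110 x 56 x 12 mm with a black lacquered face, about 90 g; this point is its centre; x along its 110 mm length, y along its 56 mm width, z its thickness (up as it lies). It starts lying flat on a riser block, its sides overhanging the block by 15 mm. May be absent
- riser_2: Fixed narrow wooden riser block, 90 mm long (x) x 26 mm wide (y) x 35 mm high, origin under its centre; a board lies lengthwise along it, or it is empty
- board_3_mid (a point): Sample board: flat dark wooden board 110 x 56 x 12 mm with a black lacquered face, about 90 g; this point is its centre; x along its 110 mm length, y along its 56 mm width, z its thickness (up as it lies). It starts lying flat on a riser block, its sides overhanging the block by 15 mm. May be absent
- riser_3: Fixed narrow wooden riser block, 90 mm long (x) x 26 mm wide (y) x 35 mm high, origin under its centre; a board lies lengthwise along it, or it is empty

How it is judged:
By the outcome, as a careful person would: the job done as asked, in the order asked, and still so for the second after the job is handed in, with the robot touching nothing.
Of board_0, board_1, board_2, board_3 only 3 to 4 are there at a start; the rules pass over those that are not, and their reading is None.
At some moment in a run one of spacer, rack may be knocked a few centimetres aside while the robot is not near it.
It also fails if it takes over 210 s, if anything falls off the work surface, if the arm or the gripper's body presses on something with over 40 N, if the wrist force passes 120 N, or if a joint passes its speed limit or range.

ROBOT

A 6-joint arm with a two-finger parallel gripper is mounted at the origin on a cart in front of the work surface, level with it; the furniture and walls round the work are solid. World frame = base frame: x ahead of the robot, y to its left, z up, the work surface at z = 0. Lengths are in m, angles in degrees, forces in N, time in s.
With the tool pointing down it reaches from about 0.375 to 0.75 m from the base axis. Payload 9 kg.
Tool frame: the origin (TCP) lies between the finger pads; the fingertips stand 17 mm ahead of it and the grasp point (between the pads) lies 2 mm behind it; z points along the fingers, y is the line along which they close (so a half turn about z gives the same grasp; the last joint's range is limited). The gripper opens to 85 mm and grips with 20 to 120 N. Pads are 22 mm wide; open, the fingers measure 114 mm over their backs; the gripper's body (76 mm by 85 mm) begins 54 mm behind the grasp point. The pads swing forward as they close: fully open they stand 13 mm farther back than shut.
Start: joints at [54.276, 5.964, 5.575, 89.605, 0, 77.527], TCP at [0.237, 0.551, 0.248] pointing down, gripper open.
Joint ranges: [-171.21, 171.21], [-48.23, 106.86], [-62.78, 66.21], [-105.2, 120.99], [-86.42, 89.51], [-180, 180]. Speed limits (degrees/s): [127.2, 127.2, 147.25, 180, 180, 180].

INTERFACE

Orientations are given as [roll, pitch, yaw] about the fixed x, y, z axes, in that order (R = Rz(yaw) Ry(pitch) Rx(roll)).
In Python, from bench import manip, grab_frame gives the robot as it stands. The module is installed in compiled form; this text tells all that it offers.
- The arm moves only by the shell command python3 -m creep 'ROWS' [OPENING] [FORCE]. ROWS is JSON, a list of rows, each an object of numbers: "dx", "dy", "dz": the shift along the world's x, y, z in m; "rx", "ry", "rz": the turn, a rotation vector about the world's x, y, z in degrees. A call has 1 to 10 rows; each row is the pose to reach, as a shift and turn from the pose commanded when the call began; what a row does not reach only later rows make up. A row lasts 1/8 s, in which the tool goes at most 62.5 mm and 10.7 degrees, less where a joint would pass 70% of its speed; a pose out of reach is approached as far as the arm can. A call with a gripper value outside its range is refused whole. OPENING is the closure, from 0 (fully open) to 1 (shut), set as the call begins (- or left out, the last holds). The fingers move at their own pace and stop on an object; FORCE is the grip in N (left out, the last holds). Time passes only in rows, so rows that repeat a pose let the fingers close. It gives the time, the measured TCP pose, the force, the opening and the grip force at its end, in the units of the state.
- manip.sense(): the state, without advancing time (a new reading comes with each control period).
- grab_frame(name): name is "scene" or "top" or "wrist"; returns a dict with "pixels" (400x640x3 uint8, red, green, blue), "mtx" (3x3 intrinsics, pixels), "position" and "orientation" of the camera in the world. Camera axes: x right, y down, z forward; pixel columns grow to the right and rows downward; lengths in m; the calibration is good to about 2 mm. A picture is of the moment at which its call begins. There is no depth.
- manip.sign_off(): hands the job in; it is judged then, once.
The state is a dict: "t": time; "qpos": joint angles; "joint_velocities": joint speeds; "joint_efforts": joint torques, N m; "position": TCP position; "eef_rot": TCP orientation; "wrist_force": force on the tool from outside, world axes, zero at the start; "ft_torque": the same for the moment, N m; "grip_width": finger opening in m; "gripper_force": force on a finger pad.
Only numpy, scipy, OpenCV 4.12 (cv2) and the standard library are available. Lean on these libraries where they do the work, as an engineer would, in place of code of your own. Each camera call takes 0.05 s, during which the arm holds its last target. There are 200 camera calls.

## Working session

There is one attempt and no reset: what is moved stays moved. The work goes in short steps, Python scripts to look and compute and a shell command to move; the robot and the scene stay as the last step left them, time stands still between calls to the robot, and variables do not carry over. Pictures are saved under pics/ and viewed, at most 14 in all, crops included, and the job is handed in when it is done.

```bash
mkdir -p pics
cat > h.py <<'E'
import numpy as np, cv2
from scipy.spatial.transform import Rotation as R
from bench import manip, grab_frame
def save(name,fn):
    f=grab_frame(name); cv2.imwrite(fn,f["pixels"][:,:,::-1]); 
    np.savez(fn[:-4]+'.npz',mtx=f["mtx"],pos=f["position"],ori=np.array(f["orientation"]))
    return f
def rot(o):
    o=np.array(o)
    return o if o.shape==(3,3) else R.from_euler('xyz',o,degrees=True).as_matrix()
def px(fn,pts,z):
    d=np.load(fn[:-4]+'.npz'); M=rot(d['ori']); z=np.broadcast_to(z,(len(pts),))
    out=[]
    for (u,v),h in zip(pts,z):
        r=M@np.linalg.inv(d['mtx'])@[u,v,1]; out.append(d['pos']+r*(h-d['pos'][2])/r[2])
    return np.array(out)
E
python3 - <<'E'
from h import *
f=save("top","pics/top.png");print(f["mtx"],f["position"],f["orientation"])
f=save("scene","pics/scene.png");print(f["position"],f["orientation"])
print(manip.sense())
E
```

```text
[[470.86210413   0.         318.50021327]
 [  0.         470.86210413 205.86311684]
 [  0.           0.           1.        ]] [ 0.31576814 -0.07128553  1.40079949] [-170.02634304    1.13589755  -88.91475069]
[-0.3101606   0.38058579  0.62546616] [-120.03163359    0.77698623 -116.76978524]
{'t': 0.1, 'qpos': array([ 5.42778038e+01,  5.99568665e+00,  5.53205921e+00,  8.96044060e+01,
       -8.54277651e-04,  7.75240321e+01]), 'joint_velocities': array([-0.05558372, -0.09211519,  0.16395078,  0.07174189,  0.06819626,
        0.07037638]), 'joint_efforts': array([ 5.67651907e-03, -5.58207750e+01,  5.04721248e+01,  1.29097837e-02,
       -2.95583914e-04,  1.74906012e-05]), 'position': array([0.23666706, 0.55105329, 0.24760029]), 'eef_rot': array([-1.79933389e+02, -1.38631623e-02,  1.56753764e+02]), 'wrist_force': array([-0.51642216, -0.12438946,  0.7128108 ]), 'ft_torque': array([ 0.0192364 ,  0.01774702, -0.00954696]), 'gripper_force': 0.0, 'grip_width': 0.08561951375209752}
```

View pics/top.png

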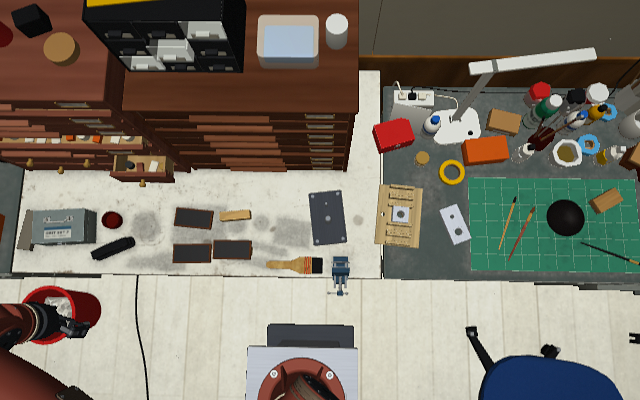

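View pics/scene.png

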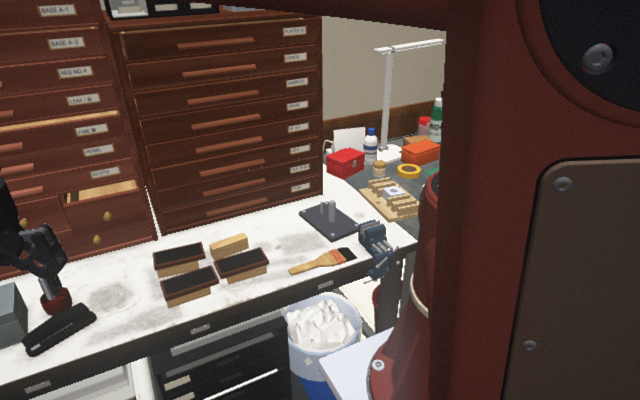

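The top view shows three boards (pixels ~193,218; 192,253; 233,250), an empty riser (236,215), the stand (327,217), the rack (400,215), the spacer (455,224), the jar (422,158) and the tape (452,172). I'll enlarge it.

Run:
```python
import cv2
a=cv2.imread('pics/top.png')
cv2.imwrite('pics/c1.png',cv2.resize(a[180:260,300:480],None,fx=4.4444,fy=4.4444,interpolation=cv2.INTER_CUBIC))
cv2.imwrite('pics/c2.png',cv2.resize(a[195:275,165:265],None,fx=7,fy=7,interpolation=cv2.INTER_CUBIC))
```

```text
(no output)
```

View pics/c1.png

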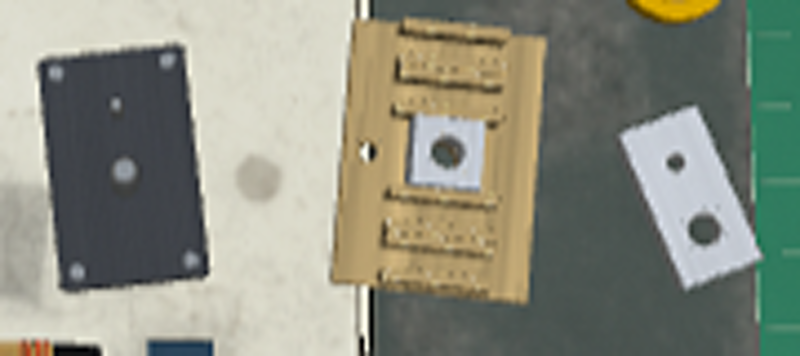

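View pics/c2.png

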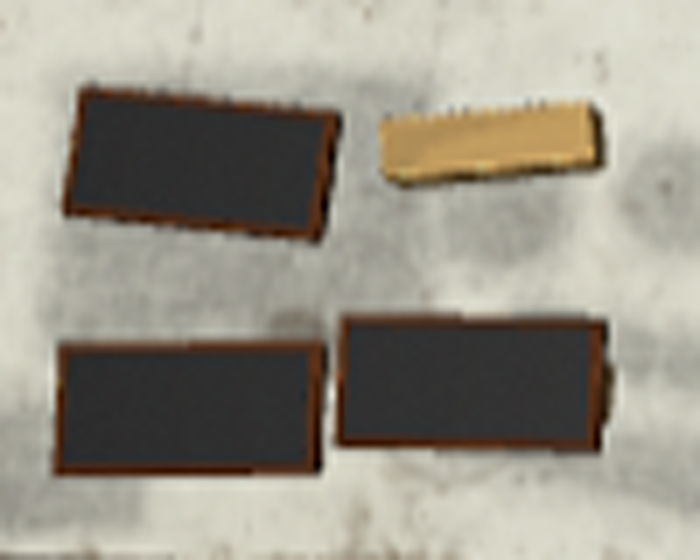

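The crops give clear outlines: foot corners, shaft top (124,168), pin (116,104), rack corners, hub and pin hole (367,151), spacer holes (676,162) and (704,229), and board corners.

Run:
```python
from h import *
T='pics/top.png'
c1=lambda L:[(300+(x+.5)/4.4444-.5,180+(y+.5)/4.4444-.5) for x,y in L]
c2=lambda L:[(165+(x+.5)/7-.5,195+(y+.5)/7-.5) for x,y in L]
np.set_printoptions(precision=4,suppress=True)
ang=lambda v:np.degrees(np.arctan2(v[1],v[0]))
s=px(T,c1([(124,168)]),.075)[0];p=px(T,c1([(116,104)]),.05)[0]
print('shaft',s,'pin',p,np.linalg.norm((p-s)[:2]),ang(p-s))
f=px(T,c1([(40,62),(184,45),(208,272),(64,290)]),.015);print('foot',f.mean(0),[np.linalg.norm(f[i]-f[i-1]) for i in range(4)],ang(f[1]-f[2]),ang(f[0]-f[3]))
b=px(T,c1([(447,152)]),.042)[0];h=px(T,c1([(367,151)]),.012)[0]
print('rack bore',b,h,np.linalg.norm((h-b)[:2]),ang(h-b))
f=px(T,c1([(355,20),(546,38),(528,302),(331,282)]),.012);print('plate',f.mean(0),[np.linalg.norm(f[i]-f[i-1]) for i in range(4)],ang(f[0]-f[1]),ang(f[3]-f[2]),ang(f[0]-f[3])+90,ang(f[1]-f[2])+90)
f=px(T,c1([(620,130),(696,106),(762,258),(688,290)]),.02);h=px(T,c1([(676,162),(704,229)]),.02)
print('spacer',f.mean(0),[np.linalg.norm(f[i]-f[i-1]) for i in range(4)],ang(f[1]-f[2]),ang(f[0]-f[3]),h,ang(h[0]-h[1]),h.mean(0))
for L in ([(80,88),(340,114),(320,240),(65,213)],[(58,343),(323,343),(320,472),(55,472)],[(342,318),(606,320),(601,450),(335,446)]):
  f=px(T,c2(L),.047);print('board',f.mean(0),[np.linalg.norm(f[i]-f[i-1]) for i in range(4)],ang(f[1]-f[0]),ang(f[2]-f[3]))
print('jar,tape',px(T,[(422,157.5),(452,172)],[.046,.018]))
```

```text
shaft [ 0.5154 -0.0669  0.075 ] pin [ 0.5616 -0.0609  0.05  ] 0.046509749166125214 7.403379284100334
foot [ 0.5257 -0.0666  0.015 ] [np.float64(0.1551294490626663), np.float64(0.09800732578722009), np.float64(0.15450412258842838), np.float64(0.09621953531800771)] 6.518300246592626 7.184360927532339
rack bore [ 0.5344 -0.2781  0.042 ] [ 0.539  -0.2293  0.012 ] 0.04908102491416358 84.55048555741726
plate [ 0.5344 -0.278   0.012 ] [np.float64(0.17887793471869837), np.float64(0.12907132532666268), np.float64(0.17920990274969315), np.float64(0.13033578579389848)] 85.297926628167 85.14826891459062 84.71157884441504 85.11679751650884
spacer [ 0.5113 -0.4423  0.02  ] [np.float64(0.11385416556353196), np.float64(0.053601110775004505), np.float64(0.10865746586177798), np.float64(0.05373485631894662)] 21.589773624741838 21.508992352146294 [[ 0.5336 -0.4329  0.02  ]
 [ 0.4891 -0.45    0.02  ]] 20.974395913620757 [ 0.5114 -0.4414  0.02  ]
board [0.5119 0.3253 0.047 ] [np.float64(0.05296778338701362), np.float64(0.11059854704693586), np.float64(0.05340446600422416), np.float64(0.1078521201392162)] -94.83771449450964 -95.08617970146305
board [0.4103 0.3237 0.047 ] [np.float64(0.05312169000575952), np.float64(0.11019781594752341), np.float64(0.05301819899478685), np.float64(0.10945084871775118)] -89.02201703037416 -88.97775310685849
board [0.4222 0.2076 0.047 ] [np.float64(0.05273994320677678), np.float64(0.1095765722671716), np.float64(0.05345995896252394), np.float64(0.10969944872294744)] -89.46367691914578 -89.84007582058223
jar,tape [[ 0.7037 -0.3438  0.046 ]
 [ 0.6679 -0.4383  0.018 ]]
```

All sizes agree to within a few mm. I'll head for the spacer.

```bash
python3 -m creep '[{"dx":0.25,"dy":-0.5},{"dx":0.25,"dy":-0.5},{"dx":0.25,"dy":-0.5},{"dx":0.25,"dy":-0.5},{"dx":0.25,"dy":-0.5},{"dx":0.25,"dy":-0.5},{"dx":0.25,"dy":-0.5,"rz":20},{"dx":0.25,"dy":-0.5,"rz":20},{"dx":0.25,"dy":-0.56,"rz":20},{"dx":0.25,"dy":-0.62,"rz":20}]' 0
python3 -m creep '[{"dx":0.02,"dy":-0.37,"rz":24.6},{"dx":0.02,"dy":-0.37,"rz":24.6},{"dx":0.02,"dy":-0.37,"rz":24.6},{"dx":0.02,"dy":-0.37,"rz":24.6},{"dx":0.02,"dy":-0.37,"rz":24.6},{"dx":0.02,"dy":-0.37,"rz":24.6},{"dx":0.02,"dy":-0.37,"rz":24.6,"dz":-0.05},{"dx":0.02,"dy":-0.37,"rz":24.6,"dz":-0.05},{"dx":0.02,"dy":-0.37,"rz":24.6,"dz":-0.05}]' 0
python3 -c "
from h import *
f=save('wrist','pics/w1.png');print(f['position'],f['orientation'])"
```

```text
[0.16406819 0.58133618 0.37406253] [1.61665748e+02 7.17820877e-02 6.67766411e+01]invalid input
invalid input
```

View pics/w1.png

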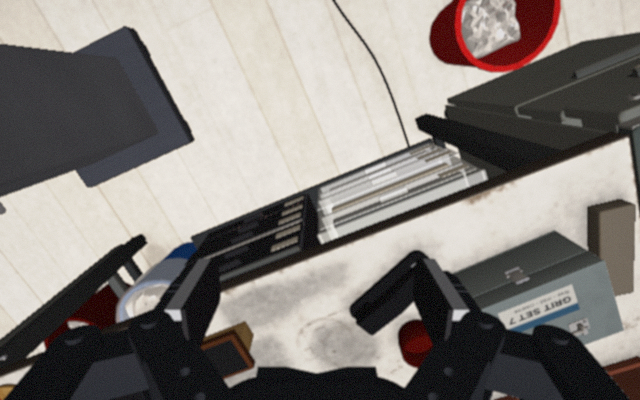

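The arm hasn't moved: the picture shows the start pose, and both calls were refused. Rows probably need all six keys.

```bash
python3 -m creep '[{"dx":0.06,"dy":-0.06,"dz":0,"rx":0,"ry":0,"rz":0},{"dx":0.12,"dy":-0.12,"dz":0,"rx":0,"ry":0,"rz":0}]' 0
```

```text
t: 0.4
position: [0.3256, 0.462, 0.2479]
eef_rot: [-180.0, -0.0, 156.9]
wrist_force: [1.0, 0.2, 1.0]
grip_width: 0.0854
gripper_force: 0.0
```

```bash
python3 -m creep '[{"dx":0.16,"dy":-0.45,"dz":0,"rx":0,"ry":0,"rz":0},{"dx":0.16,"dy":-0.45,"dz":0,"rx":0,"ry":0,"rz":0},{"dx":0.16,"dy":-0.45,"dz":0,"rx":0,"ry":0,"rz":0},{"dx":0.16,"dy":-0.45,"dz":0,"rx":0,"ry":0,"rz":0},{"dx":0.16,"dy":-0.45,"dz":0,"rx":0,"ry":0,"rz":20},{"dx":0.16,"dy":-0.45,"dz":0,"rx":0,"ry":0,"rz":20},{"dx":0.16,"dy":-0.45,"dz":0,"rx":0,"ry":0,"rz":20},{"dx":0.16,"dy":-0.45,"dz":0,"rx":0,"ry":0,"rz":20},{"dx":0.18,"dy":-0.52,"dz":0,"rx":0,"ry":0,"rz":30},{"dx":0.18,"dy":-0.58,"dz":0,"rx":0,"ry":0,"rz":40}]' 0
```

```text
t: 1.65
position: [0.5051, -0.1055, 0.2479]
eef_rot: [180.0, -0.0, -163.6]
wrist_force: [0.6, 0.2, 0.4]
grip_width: 0.0854
gripper_force: 0.0
```

```bash
python3 -m creep '[{"dx":0.005,"dy":-0.325,"dz":0,"rx":0,"ry":0,"rz":4.5},{"dx":0.005,"dy":-0.325,"dz":0,"rx":0,"ry":0,"rz":4.5},{"dx":0.005,"dy":-0.325,"dz":0,"rx":0,"ry":0,"rz":4.5},{"dx":0.005,"dy":-0.325,"dz":0,"rx":0,"ry":0,"rz":4.5},{"dx":0.005,"dy":-0.325,"dz":-0.05,"rx":0,"ry":0,"rz":4.5},{"dx":0.005,"dy":-0.325,"dz":-0.05,"rx":0,"ry":0,"rz":4.5},{"dx":0.005,"dy":-0.325,"dz":-0.05,"rx":0,"ry":0,"rz":4.5},{"dx":0.005,"dy":-0.325,"dz":-0.05,"rx":0,"ry":0,"rz":4.5}]' 0
python3 -c "
from h import *
f=save('wrist','pics/w2.png');print(f['position'],f['orientation'])"
```

```text
t: 2.65
position: [0.51, -0.4278, 0.1989]
eef_rot: [180.0, 0.0, -159.4]
wrist_force: [0.2, -0.1, 0.1]
grip_width: 0.0854
gripper_force: 0.0
[ 0.4359356  -0.45792742  0.32531826] [1.61649318e+02 1.92001085e-02 1.10617357e+02]
```

View pics/w2.png

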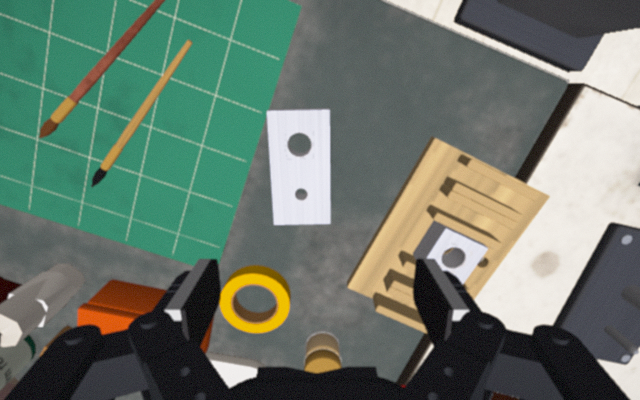

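The wrist view shows the spacer at (267–330, 110–225), with its bore at (300,145) and pin hole at (301,194). The rack pin hole is at (483,262) and its hub bore at (454,258).

Run:
```python
from h import *
W='pics/w2.png'
np.set_printoptions(precision=4,suppress=True)
ang=lambda v:np.degrees(np.arctan2(v[1],v[0]))
f=px(W,[(267,111),(330,110),(330,224),(273,225)],.02);h=px(W,[(300,145),(301,194)],.02)
print(f,f.mean(0),[np.linalg.norm(f[i]-f[i-1]) for i in range(4)],ang(f[3]-f[0]),ang(f[2]-f[1]));print(h,h.mean(0),np.linalg.norm(h[0]-h[1]),ang(h[1]-h[0]))
print(px(W,[(454,258),(483,262)],[.042,.012]))
```

```text
[[ 0.4737 -0.4903  0.02  ]
 [ 0.4534 -0.4387  0.02  ]
 [ 0.5548 -0.399   0.02  ]
 [ 0.5756 -0.4511  0.02  ]] [ 0.5144 -0.4448  0.02  ] [np.float64(0.10913798591300083), np.float64(0.05551046353989011), np.float64(0.10892711548044026), np.float64(0.056028058957095984)] 21.0732342879104 21.34445686264464
[[ 0.4918 -0.4529  0.02  ]
 [ 0.5357 -0.4362  0.02  ]] [ 0.5137 -0.4446  0.02  ] 0.04692857999186591 20.90439061576416
[[ 0.5375 -0.2811  0.042 ]
 [ 0.5417 -0.2317  0.012 ]]
```

```bash
python3 -m creep '[{"dx":0,"dy":0,"dz":-0.06,"rx":0,"ry":0,"rz":0},{"dx":0,"dy":0,"dz":-0.12,"rx":0,"ry":0,"rz":0},{"dx":0,"dy":0,"dz":-0.12,"rx":0,"ry":0,"rz":0},{"dx":0,"dy":0,"dz":-0.12,"rx":0,"ry":0,"rz":0}]' 0
```

```text
t: 3.2
position: [0.511, -0.429, 0.0818]
eef_rot: [-179.8, 0.1, -159.4]
wrist_force: [0.3, 0.9, 0.9]
grip_width: 0.0854
gripper_force: 0.0
```

```bash
python3 -m creep '[{"dx":0.002,"dy":-0.015,"dz":0,"rx":0,"ry":0,"rz":0.6},{"dx":0.002,"dy":-0.015,"dz":-0.03,"rx":0,"ry":0,"rz":0.6},{"dx":0.002,"dy":-0.015,"dz":-0.05,"rx":0,"ry":0,"rz":0.6},{"dx":0.002,"dy":-0.015,"dz":-0.059,"rx":0,"ry":0,"rz":0.6},{"dx":0.002,"dy":-0.015,"dz":-0.059,"rx":0,"ry":0,"rz":0.6}]' 0
python3 -m creep '[{"dx":0,"dy":0,"dz":0,"rx":0,"ry":0,"rz":0},{"dx":0,"dy":0,"dz":0,"rx":0,"ry":0,"rz":0},{"dx":0,"dy":0,"dz":0,"rx":0,"ry":0,"rz":0},{"dx":0,"dy":0,"dz":0,"rx":0,"ry":0,"rz":0},{"dx":0,"dy":0,"dz":0,"rx":0,"ry":0,"rz":0},{"dx":0,"dy":0,"dz":0,"rx":0,"ry":0,"rz":0},{"dx":0,"dy":0,"dz":0,"rx":0,"ry":0,"rz":0}]' 1 50
```

```text
t: 3.82
position: [0.512, -0.4433, 0.0197]
eef_rot: [180.0, -0.0, -158.8]
wrist_force: [0.6, 0.4, -0.0]
grip_width: 0.0855
gripper_force: 0.0
t: 4.7
position: [0.5124, -0.444, 0.0208]
eef_rot: [-179.9, 0.0, -158.8]
wrist_force: [0.1, 0.8, 6.0]
grip_width: 0.0541
gripper_force: 53.7
```

```bash
python3 -m creep '[{"dx":0,"dy":0,"dz":0.06,"rx":0,"ry":0,"rz":0},{"dx":0,"dy":0,"dz":0.12,"rx":0,"ry":0,"rz":0},{"dx":0,"dy":0.05,"dz":0.15,"rx":0,"ry":0,"rz":-7},{"dx":0.01,"dy":0.10,"dz":0.16,"rx":0,"ry":0,"rz":-14},{"dx":0.02,"dy":0.15,"dz":0.16,"rx":0,"ry":0,"rz":-14},{"dx":0.02,"dy":0.2,"dz":0.16,"rx":0,"ry":0,"rz":-14},{"dx":0.02,"dy":0.25,"dz":0.16,"rx":0,"ry":0,"rz":-14},{"dx":0.02,"dy":0.294,"dz":0.16,"rx":0,"ry":0,"rz":-14},{"dx":0.02,"dy":0.294,"dz":0.16,"rx":0,"ry":0,"rz":-14},{"dx":0.02,"dy":0.294,"dz":0.16,"rx":0,"ry":0,"rz":-14}]'
python3 -c "
from h import *
f=save('wrist','pics/w3.png');print(f['position'],f['orientation'],manip.sense()['position'])"
```

```text
t: 5.95
position: [0.5319, -0.1497, 0.1794]
eef_rot: [-180.0, 0.0, -172.8]
wrist_force: [-0.7, -0.2, -2.4]
grip_width: 0.0546
gripper_force: 54.7
[ 0.45328901 -0.1614928   0.30584932] [1.61649681e+02 4.11535140e-02 9.72144484e+01] [ 0.5318725  -0.15018577  0.17934722]
```

View pics/w3.png

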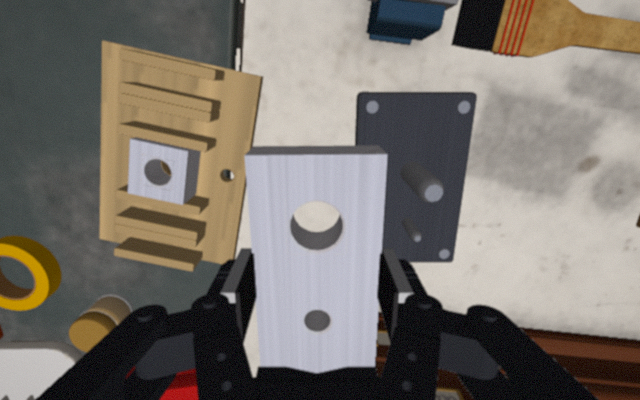

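The view shows the spacer held square, with its bore at (317,226) and pin hole at (317,320). The shaft top is at (433,192) and the pin top at (417,238).

Run:
```python
from h import *
W='pics/w3.png'
np.set_printoptions(precision=4,suppress=True)
ang=lambda v:np.degrees(np.arctan2(v[1],v[0]))
s=px(W,[(433,192),(417,238)],[.075,.05]);h=px(W,[(317,226),(317,320)],.1786);r=px(W,[(158,172),(228,175)],[.042,.012])
f=px(W,[(358,93),(475,93),(452,262),(356,262)],.015)
print(s,np.linalg.norm((s[1]-s[0])[:2]),ang(s[1]-s[0]));print(h,np.linalg.norm(h[0]-h[1]),ang(h[1]-h[0]));print(r,ang(r[1]-r[0]))
print(s[0]-h[0],s[1]-h[1]);print(f,f.mean(0),ang(f[3]-f[0]),ang(f[2]-f[1]))
```

```text
[[ 0.517  -0.0691  0.075 ]
 [ 0.5651 -0.0629  0.05  ]] 0.048459283326424685 7.334075025306756
[[ 0.5087 -0.1543  0.1786]
 [ 0.5547 -0.1485  0.1786]] 0.04634100138248981 7.246652952756708
[[ 0.5374 -0.2798  0.042 ]
 [ 0.5419 -0.2307  0.012 ]] 84.8152548032539
[ 0.0083  0.0852 -0.1036] [ 0.0104  0.0856 -0.1286]
[[ 0.4573 -0.1266  0.015 ]
 [ 0.4452 -0.0307  0.015 ]
 [ 0.6013 -0.01    0.015 ]
 [ 0.613  -0.1026  0.015 ]] [ 0.5292 -0.0675  0.015 ] 8.730227819562963 7.554680779295491
```

```bash
python3 -m creep '[{"dx":0.009,"dy":0.05,"dz":0,"rx":0,"ry":0,"rz":0},{"dx":0.009,"dy":0.0855,"dz":0,"rx":0,"ry":0,"rz":0},{"dx":0.009,"dy":0.0855,"dz":-0.04,"rx":0,"ry":0,"rz":0},{"dx":0.009,"dy":0.0855,"dz":-0.065,"rx":0,"ry":0,"rz":0},{"dx":0.009,"dy":0.0855,"dz":-0.077,"rx":0,"ry":0,"rz":0},{"dx":0.009,"dy":0.0855,"dz":-0.077,"rx":0,"ry":0,"rz":0}]'
python3 -c "
from h import *
f=save('wrist','pics/w4.png');print(f['position'],f['orientation'],manip.sense()['position'])"
```

```text
t: 6.75
position: [0.5406, -0.0645, 0.1019]
eef_rot: [180.0, -0.1, -172.9]
wrist_force: [-0.4, 0.3, -2.5]
grip_width: 0.0543
gripper_force: 54.7
[ 0.46205093 -0.07629367  0.22842744] [ 1.61717020e+02 -1.47608241e-02  9.71319874e+01] [ 0.54110096 -0.06460921  0.10287903]
```

View pics/w4.png

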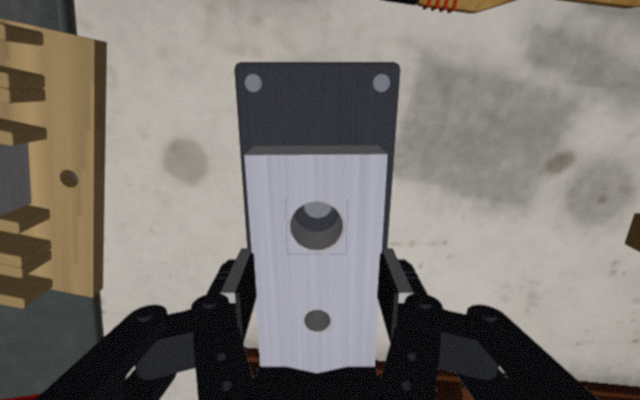

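The shaft shows through the bore, centred sideways (318,210). I'll lower it gently.

```bash
python3 -m creep '[{"dx":0,"dy":0,"dz":-0.004,"rx":0,"ry":0,"rz":0},{"dx":0,"dy":0,"dz":-0.008,"rx":0,"ry":0,"rz":0},{"dx":0,"dy":0,"dz":-0.012,"rx":0,"ry":0,"rz":0},{"dx":0,"dy":0,"dz":-0.016,"rx":0,"ry":0,"rz":0},{"dx":0,"dy":0,"dz":-0.018,"rx":0,"ry":0,"rz":0},{"dx":0,"dy":0,"dz":-0.018,"rx":0,"ry":0,"rz":0}]'
```

```text
t: 7.55
position: [0.5402, -0.0639, 0.0839]
eef_rot: [180.0, -0.1, -172.8]
wrist_force: [-5.5, -1.0, -0.8]
grip_width: 0.0545
gripper_force: 54.8
```

```bash
python3 -m creep '[{"dx":-0.0007,"dy":0,"dz":-0.004,"rx":0,"ry":0,"rz":0},{"dx":-0.001,"dy":0,"dz":-0.01,"rx":0,"ry":0,"rz":0},{"dx":-0.001,"dy":0,"dz":-0.014,"rx":0,"ry":0,"rz":0},{"dx":-0.001,"dy":0,"dz":-0.018,"rx":0,"ry":0,"rz":0},{"dx":-0.001,"dy":0,"dz":-0.021,"rx":0,"ry":0,"rz":0},{"dx":-0.001,"dy":0,"dz":-0.021,"rx":0,"ry":0,"rz":0}]'
```

```text
t: 8.3
position: [0.5398, -0.0639, 0.063]
eef_rot: [180.0, -0.0, -172.8]
wrist_force: [-1.0, -1.1, -2.8]
grip_width: 0.0544
gripper_force: 54.7
```

```bash
python3 -m creep '[{"dx":0,"dy":0,"dz":-0.006,"rx":0,"ry":0,"rz":0},{"dx":0,"dy":0,"dz":-0.012,"rx":0,"ry":0,"rz":0},{"dx":0,"dy":0,"dz":-0.018,"rx":0,"ry":0,"rz":0},{"dx":0,"dy":0,"dz":-0.023,"rx":0,"ry":0,"rz":0},{"dx":0,"dy":0,"dz":-0.026,"rx":0,"ry":0,"rz":0},{"dx":0,"dy":0,"dz":-0.0275,"rx":0,"ry":0,"rz":0},{"dx":0,"dy":0,"dz":-0.0275,"rx":0,"ry":0,"rz":0}]'
```

```text
t: 9.18
position: [0.54, -0.064, 0.0396]
eef_rot: [-180.0, 0.0, -172.8]
wrist_force: [-22.3, 4.4, 38.1]
grip_width: 0.0542
gripper_force: 59.1
```

```bash
python3 -m creep '[{"dx":-0.0005,"dy":0,"dz":0.006,"rx":0,"ry":0,"rz":0},{"dx":-0.001,"dy":0,"dz":0.006,"rx":0,"ry":0,"rz":0}]'
python3 -m creep '[{"dx":0,"dy":0,"dz":-0.003,"rx":0,"ry":0,"rz":0},{"dx":0,"dy":0,"dz":-0.005,"rx":0,"ry":0,"rz":0},{"dx":0,"dy":0,"dz":-0.006,"rx":0,"ry":0,"rz":0},{"dx":0,"dy":0,"dz":-0.006,"rx":0,"ry":0,"rz":0}]'
```

```text
t: 9.43
position: [0.5394, -0.0639, 0.0421]
eef_rot: [-180.0, 0.1, -172.8]
wrist_force: [0.2, -1.1, -2.3]
grip_width: 0.0541
gripper_force: 54.8
t: 9.93
position: [0.5394, -0.0639, 0.0396]
eef_rot: [-180.0, 0.1, -172.8]
wrist_force: [-19.2, 4.9, 40.4]
grip_width: 0.0543
gripper_force: 59.3
```

```bash
python3 -c "
from h import *
f=save('wrist','pics/w5.png')
a=cv2.imread('pics/w5.png')[60:340,200:440]
g=save('scene','pics/s5.png');b=cv2.imread('pics/s5.png')[180:260,290:390]
cv2.imwrite('pics/c5.png',np.hstack([cv2.resize(a,(400,467)),cv2.resize(b,(400,467),interpolation=cv2.INTER_CUBIC)]))"
```

```text
(no output)
```

View pics/c5.png

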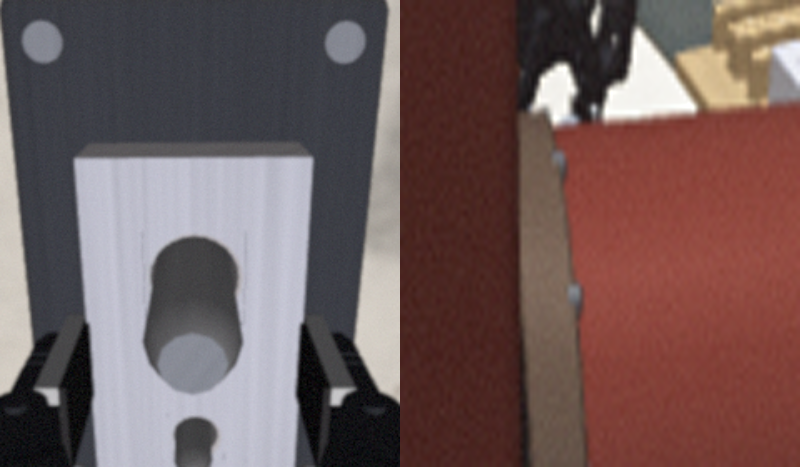

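The spacer is over both the shaft and pin, but 4 mm above where I expected it. I'll release it so it can settle, then check by pressing with shut fingers.

```bash
python3 -m creep '[{"dx":0,"dy":0,"dz":0.003,"rx":0,"ry":0,"rz":0},{"dx":0,"dy":0,"dz":0.003,"rx":0,"ry":0,"rz":0},{"dx":0,"dy":0,"dz":0.003,"rx":0,"ry":0,"rz":0},{"dx":0,"dy":0,"dz":0.003,"rx":0,"ry":0,"rz":0},{"dx":0,"dy":0,"dz":0.003,"rx":0,"ry":0,"rz":0},{"dx":0,"dy":0,"dz":0.003,"rx":0,"ry":0,"rz":0},{"dx":0,"dy":0,"dz":0.06,"rx":0,"ry":0,"rz":0},{"dx":0,"dy":0,"dz":0.06,"rx":0,"ry":0,"rz":0},{"dx":0,"dy":0,"dz":0.06,"rx":0,"ry":0,"rz":0}]' 0
python3 -c "
from h import *
f=save('wrist','pics/w6.png');print(manip.sense()['position'])"
```

```text
t: 11.15
position: [0.539, -0.064, 0.0958]
eef_rot: [-180.0, 0.0, -172.8]
wrist_force: [0.5, 1.0, -0.5]
grip_width: 0.0856
gripper_force: 0.0
[ 0.53843299 -0.06372215  0.0949927 ]
```

View pics/w6.png

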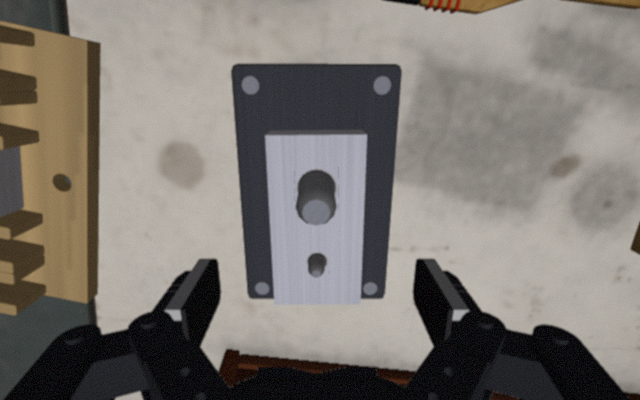

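The released spacer's corners are (267,134), (367,133), (360,303) and (273,304), and the foot's are (233,66), (400,66), (384,298) and (248,298). I'll work out its height from the sizes.

Run:
```python
from h import *
W='pics/w6.png'
np.set_printoptions(precision=4,suppress=True)
for z in (.035,.037,.039,.041):
  f=px(W,[(267,134),(367,133),(360,303),(273,304)],z)
  print(z,[round(np.linalg.norm(f[i]-f[i-1]),4) for i in range(4)],f.mean(0))
f=px(W,[(233,66),(400,66),(384,298),(248,298)],.015);print([round(np.linalg.norm(f[i]-f[i-1]),4) for i in range(4)],f.mean(0))
print(px(W,[(318,207),(317,269)],[.075,.05]))
```

```text
0.035 [np.float64(0.1108), np.float64(0.0552), np.float64(0.1106), np.float64(0.057)] [ 0.5418 -0.0654  0.035 ]
0.037 [np.float64(0.1096), np.float64(0.0546), np.float64(0.1094), np.float64(0.0564)] [ 0.541  -0.0655  0.037 ]
0.039 [np.float64(0.1085), np.float64(0.054), np.float64(0.1082), np.float64(0.0558)] [ 0.5401 -0.0656  0.039 ]
0.041 [np.float64(0.1073), np.float64(0.0534), np.float64(0.107), np.float64(0.0552)] [ 0.5392 -0.0657  0.041 ]
[np.float64(0.1564), np.float64(0.0959), np.float64(0.1564), np.float64(0.098)] [ 0.5291 -0.0673  0.015 ]
[[ 0.5149 -0.0682  0.075 ]
 [ 0.5623 -0.0626  0.05  ]]
```

```bash
python3 -m creep '[{"dx":0.003,"dy":0,"dz":0,"rx":0,"ry":0,"rz":0},{"dx":0.003,"dy":0,"dz":0,"rx":0,"ry":0,"rz":0},{"dx":0.003,"dy":0,"dz":0,"rx":0,"ry":0,"rz":0},{"dx":0.003,"dy":0,"dz":0,"rx":0,"ry":0,"rz":0},{"dx":0.003,"dy":0,"dz":0,"rx":0,"ry":0,"rz":0},{"dx":0.003,"dy":0,"dz":0,"rx":0,"ry":0,"rz":0},{"dx":0.003,"dy":0,"dz":-0.015,"rx":0,"ry":0,"rz":0},{"dx":0.003,"dy":0,"dz":-0.025,"rx":0,"ry":0,"rz":0},{"dx":0.003,"dy":0,"dz":-0.036,"rx":0,"ry":0,"rz":0},{"dx":0.003,"dy":0,"dz":-0.036,"rx":0,"ry":0,"rz":0}]' 1
python3 -m creep '[{"dx":0,"dy":0,"dz":-0.003,"rx":0,"ry":0,"rz":0},{"dx":0,"dy":0,"dz":-0.006,"rx":0,"ry":0,"rz":0},{"dx":0,"dy":0,"dz":-0.008,"rx":0,"ry":0,"rz":0},{"dx":0,"dy":0,"dz":-0.008,"rx":0,"ry":0,"rz":0}]'
```

```text
t: 12.45
position: [0.541, -0.0636, 0.0584]
eef_rot: [179.9, -0.1, -172.8]
wrist_force: [-0.4, -0.4, -0.1]
grip_width: 0.0
gripper_force: 0.0
t: 12.95
position: [0.542, -0.064, 0.0521]
eef_rot: [-180.0, 0.0, -172.8]
wrist_force: [-0.7, 0.4, 1.6]
grip_width: 0.0001
gripper_force: 1.0
```

```bash
python3 -m creep '[{"dx":0,"dy":0,"dz":-0.002,"rx":0,"ry":0,"rz":0},{"dx":0,"dy":0,"dz":-0.002,"rx":0,"ry":0,"rz":0}]'
python3 -m creep '[{"dx":0,"dy":0,"dz":0.04,"rx":0,"ry":0,"rz":0},{"dx":-0.005,"dy":-0.03,"dz":0.1,"rx":0,"ry":0,"rz":0},{"dx":-0.006,"dy":-0.09,"dz":0.12,"rx":0,"ry":0,"rz":-4},{"dx":-0.006,"dy":-0.14,"dz":0.13,"rx":0,"ry":0,"rz":-12},{"dx":-0.006,"dy":-0.19,"dz":0.13,"rx":0,"ry":0,"rz":-12.2},{"dx":-0.006,"dy":-0.215,"dz":0.13,"rx":0,"ry":0,"rz":-12.2},{"dx":-0.006,"dy":-0.215,"dz":0.13,"rx":0,"ry":0,"rz":-12.2},{"dx":-0.006,"dy":-0.215,"dz":0.13,"rx":0,"ry":0,"rz":-12.2}]' 0
python3 -c "
from h import *
f=save('wrist','pics/w7.png');print(manip.sense()['position'])"
```

```text
t: 13.2
position: [0.5421, -0.064, 0.052]
eef_rot: [-180.0, 0.0, -172.8]
wrist_force: [-9.4, 2.4, 20.7]
grip_width: 0.0003
gripper_force: 10.1
t: 14.2
position: [0.5359, -0.2777, 0.1796]
eef_rot: [179.9, -0.0, 175.0]
wrist_force: [-0.1, 0.5, -0.6]
grip_width: 0.085
gripper_force: 0.0
[ 0.53602485 -0.27748252  0.17972306]
```

View pics/w7.png

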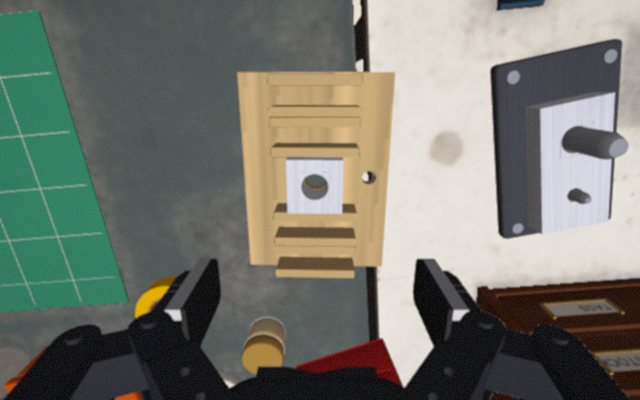

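Run:
```python
from h import *
np.set_printoptions(precision=4,suppress=True)
W='pics/w7.png';ang=lambda v:np.degrees(np.arctan2(v[1],v[0]))
h=px(W,[(287,158),(343,158),(342,214),(288,214)],.042);r=px(W,[(315,186),(369,178)],[.042,.012])
f=px(W,[(238,72),(394,72),(381,266),(250,266)],.012)
print(h.mean(0),r,ang(r[1]-r[0]),np.linalg.norm((r[1]-r[0])[:2]));print(f.mean(0),ang(f[1]-f[0]),ang(f[2]-f[3]),ang(h[1]-h[0]))
```

```text
[ 0.5376 -0.2805  0.042 ] [[ 0.5369 -0.2804  0.042 ]
 [ 0.5427 -0.232   0.012 ]] 83.19351173289829 0.04872522639700549
[ 0.5385 -0.28    0.012 ] 85.04924368670841 85.02590936630212 85.03995790565152
```

```bash
python3 -m creep '[{"dx":0.001,"dy":-0.0025,"dz":-0.05,"rx":0,"ry":0,"rz":0},{"dx":0.001,"dy":-0.0025,"dz":-0.1,"rx":0,"ry":0,"rz":0},{"dx":0.001,"dy":-0.0025,"dz":-0.13,"rx":0,"ry":0,"rz":0},{"dx":0.001,"dy":-0.0025,"dz":-0.146,"rx":0,"ry":0,"rz":0},{"dx":0.001,"dy":-0.0025,"dz":-0.146,"rx":0,"ry":0,"rz":0}]' 0
python3 -m creep '[{"dx":0,"dy":0,"dz":0,"rx":0,"ry":0,"rz":0},{"dx":0,"dy":0,"dz":0,"rx":0,"ry":0,"rz":0},{"dx":0,"dy":0,"dz":0,"rx":0,"ry":0,"rz":0},{"dx":0,"dy":0,"dz":0,"rx":0,"ry":0,"rz":0},{"dx":0,"dy":0,"dz":0,"rx":0,"ry":0,"rz":0},{"dx":0,"dy":0,"dz":0,"rx":0,"ry":0,"rz":0},{"dx":0,"dy":0,"dz":0,"rx":0,"ry":0,"rz":0}]' 1 70
```

```text
t: 14.88
position: [0.5367, -0.2804, 0.0334]
eef_rot: [180.0, -0.1, 175.0]
wrist_force: [0.7, 0.2, -0.0]
grip_width: 0.0853
gripper_force: 0.0
t: 15.75
position: [0.5378, -0.2818, 0.0358]
eef_rot: [-180.0, 0.1, 175.0]
wrist_force: [-1.2, 1.3, 8.6]
grip_width: 0.0445
gripper_force: 72.0
```

```bash
python3 -m creep '[{"dx":0,"dy":0,"dz":0.05,"rx":0,"ry":0,"rz":0},{"dx":0,"dy":0,"dz":0.1,"rx":0,"ry":0,"rz":-8},{"dx":-0.01,"dy":0.04,"dz":0.12,"rx":0,"ry":0,"rz":-18},{"dx":-0.022,"dy":0.08,"dz":0.12,"rx":0,"ry":0,"rz":-28},{"dx":-0.022,"dy":0.12,"dz":0.12,"rx":0,"ry":0,"rz":-38},{"dx":-0.022,"dy":0.16,"dz":0.12,"rx":0,"ry":0,"rz":-48},{"dx":-0.022,"dy":0.19,"dz":0.12,"rx":0,"ry":0,"rz":-58},{"dx":-0.022,"dy":0.215,"dz":0.12,"rx":0,"ry":0,"rz":-68},{"dx":-0.022,"dy":0.215,"dz":0.12,"rx":0,"ry":0,"rz":-77.8},{"dx":-0.022,"dy":0.215,"dz":0.1,"rx":0,"ry":0,"rz":-77.8}]'
python3 -m creep '[{"dx":0,"dy":0,"dz":-0.01,"rx":0,"ry":0,"rz":0},{"dx":0,"dy":0,"dz":-0.015,"rx":0,"ry":0,"rz":0},{"dx":0,"dy":0,"dz":-0.015,"rx":0,"ry":0,"rz":0}]'
python3 -c "
from h import *
f=save('wrist','pics/w8.png');print(manip.sense()['position'])"
```

```text
t: 17.0
position: [0.5158, -0.0666, 0.1344]
eef_rot: [179.9, 0.1, 97.3]
wrist_force: [-0.4, 0.5, -4.5]
grip_width: 0.0444
gripper_force: 76.3
t: 17.38
position: [0.5145, -0.0665, 0.1182]
eef_rot: [-180.0, -0.0, 97.2]
wrist_force: [0.2, -0.8, -5.3]
grip_width: 0.0448
gripper_force: 76.0
[ 0.51485579 -0.06663265  0.11884104]
```

View pics/w8.png

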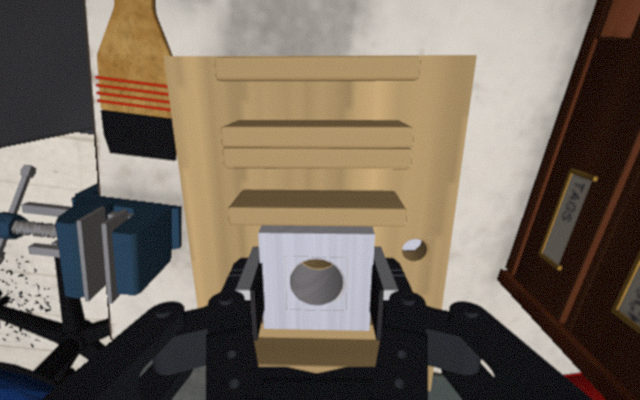

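The rack is held square, with the bore at (316,282) and the pin hole at (414,249).

Run:
```python
from h import *
np.set_printoptions(precision=4,suppress=True)
W='pics/w8.png';ang=lambda v:np.degrees(np.arctan2(v[1],v[0]))
h=px(W,[(261,227),(374,227),(370,329),(265,329)],.125);r=px(W,[(316,282),(414,249)],[.125,.095])
f=px(W,[(166,57),(475,56)],.095)
print(h.mean(0),r,ang(r[1]-r[0]),np.linalg.norm((r[1]-r[0])[:2]),f,f.mean(0),ang(f[1]-f[0]))
u=np.array([np.cos(np.radians(97.2)),np.sin(np.radians(97.2)),0]);print(f.mean(0)-.09*u, [np.linalg.norm(h[i]-h[i-1]) for i in range(4)])
```

```text
[ 0.516  -0.0643  0.125 ] [[ 0.5155 -0.065   0.125 ]
 [ 0.5635 -0.0595  0.095 ]] 6.517972107229768 0.04834800815724593 [[0.4432 0.014  0.095 ]
 [0.5693 0.0304 0.095 ]] [0.5063 0.0222 0.095 ] 7.40315022388646
[ 0.5175 -0.0671  0.095 ] [np.float64(0.047806293777366685), np.float64(0.04362782181888559), np.float64(0.04780003929154983), np.float64(0.04521179436026424)]
```

```bash
python3 -m creep '[{"dx":0.001,"dy":-0.001,"dz":0,"rx":0,"ry":0,"rz":0},{"dx":0.001,"dy":-0.001,"dz":-0.004,"rx":0,"ry":0,"rz":0},{"dx":0.001,"dy":-0.001,"dz":-0.008,"rx":0,"ry":0,"rz":0},{"dx":0.001,"dy":-0.001,"dz":-0.012,"rx":0,"ry":0,"rz":0},{"dx":0.001,"dy":-0.001,"dz":-0.014,"rx":0,"ry":0,"rz":0},{"dx":0.001,"dy":-0.001,"dz":-0.014,"rx":0,"ry":0,"rz":0}]'
```

```text
t: 18.18
position: [0.5157, -0.0675, 0.1046]
eef_rot: [-180.0, 0.0, 97.2]
wrist_force: [-0.0, -1.4, -5.6]
grip_width: 0.0451
gripper_force: 76.2
```

```bash
python3 -m creep '[{"dx":0,"dy":0,"dz":-0.004,"rx":0,"ry":0,"rz":0},{"dx":0,"dy":0,"dz":-0.008,"rx":0,"ry":0,"rz":0},{"dx":0,"dy":0,"dz":-0.012,"rx":0,"ry":0,"rz":0},{"dx":0,"dy":0,"dz":-0.014,"rx":0,"ry":0,"rz":0},{"dx":0,"dy":0,"dz":-0.014,"rx":0,"ry":0,"rz":0}]'
```

```text
t: 18.8
position: [0.5157, -0.0676, 0.0905]
eef_rot: [-180.0, 0.0, 97.2]
wrist_force: [-0.1, -3.6, -6.8]
grip_width: 0.0446
gripper_force: 76.0
```

```bash
python3 -m creep '[{"dx":0,"dy":-0.0005,"dz":-0.003,"rx":0,"ry":0,"rz":0},{"dx":0,"dy":-0.0005,"dz":-0.006,"rx":0,"ry":0,"rz":0},{"dx":0,"dy":-0.0005,"dz":-0.009,"rx":0,"ry":0,"rz":0},{"dx":0,"dy":-0.0005,"dz":-0.012,"rx":0,"ry":0,"rz":0},{"dx":0,"dy":-0.0005,"dz":-0.014,"rx":0,"ry":0,"rz":0},{"dx":0,"dy":-0.0005,"dz":-0.014,"rx":0,"ry":0,"rz":0}]'
```

```text
t: 19.55
position: [0.5158, -0.0678, 0.0765]
eef_rot: [-180.0, -0.0, 97.2]
wrist_force: [0.2, -1.3, -6.2]
grip_width: 0.0443
gripper_force: 76.1
```

```bash
python3 -m creep '[{"dx":0,"dy":0,"dz":-0.002,"rx":0,"ry":0,"rz":0},{"dx":0,"dy":0,"dz":-0.004,"rx":0,"ry":0,"rz":0},{"dx":0,"dy":0,"dz":-0.0055,"rx":0,"ry":0,"rz":0},{"dx":0,"dy":0,"dz":-0.0065,"rx":0,"ry":0,"rz":0},{"dx":0,"dy":0,"dz":-0.0065,"rx":0,"ry":0,"rz":0}]'
```

```text
t: 20.18
position: [0.5161, -0.068, 0.0732]
eef_rot: [180.0, 0.1, 97.2]
wrist_force: [-10.6, 2.3, 23.1]
grip_width: 0.0444
gripper_force: 79.2
```

```bash
python3 -m creep '[{"dx":0,"dy":0,"dz":0.003,"rx":0,"ry":0,"rz":0},{"dx":0,"dy":0,"dz":0.003,"rx":0,"ry":0,"rz":0},{"dx":0,"dy":0,"dz":0.003,"rx":0,"ry":0,"rz":0},{"dx":0,"dy":0,"dz":0.003,"rx":0,"ry":0,"rz":0},{"dx":0,"dy":0,"dz":0.003,"rx":0,"ry":0,"rz":0},{"dx":0,"dy":0,"dz":0.003,"rx":0,"ry":0,"rz":0},{"dx":0,"dy":0,"dz":0.04,"rx":0,"ry":0,"rz":0},{"dx":0,"dy":0,"dz":0.08,"rx":0,"ry":0,"rz":0},{"dx":0,"dy":0,"dz":0.08,"rx":0,"ry":0,"rz":0}]' 0
python3 -c "
from h import *
f=save('wrist','pics/w9.png');print(manip.sense()['position'])"
python3 -m creep '[{"dx":0.017,"dy":0,"dz":0,"rx":0,"ry":0,"rz":0},{"dx":0.017,"dy":0,"dz":0,"rx":0,"ry":0,"rz":0},{"dx":0.017,"dy":0,"dz":0,"rx":0,"ry":0,"rz":0},{"dx":0.017,"dy":0,"dz":0,"rx":0,"ry":0,"rz":0},{"dx":0.017,"dy":0,"dz":0,"rx":0,"ry":0,"rz":0},{"dx":0.017,"dy":0,"dz":-0.02,"rx":0,"ry":0,"rz":0},{"dx":0.017,"dy":0,"dz":-0.035,"rx":0,"ry":0,"rz":0},{"dx":0.017,"dy":0,"dz":-0.05,"rx":0,"ry":0,"rz":0},{"dx":0.017,"dy":0,"dz":-0.05,"rx":0,"ry":0,"rz":0}]' 1
```

```text
t: 21.3
position: [0.5177, -0.0686, 0.1538]
eef_rot: [179.7, 0.2, 97.2]
wrist_force: [0.1, 0.4, -1.3]
grip_width: 0.0854
gripper_force: 0.0
[ 0.51679036 -0.06826545  0.15171213]
t: 22.48
position: [0.5317, -0.0675, 0.0984]
eef_rot: [-179.9, -0.1, 97.2]
wrist_force: [-0.2, 0.2, 0.0]
grip_width: -0.0002
gripper_force: 0.0
```

View pics/w9.png

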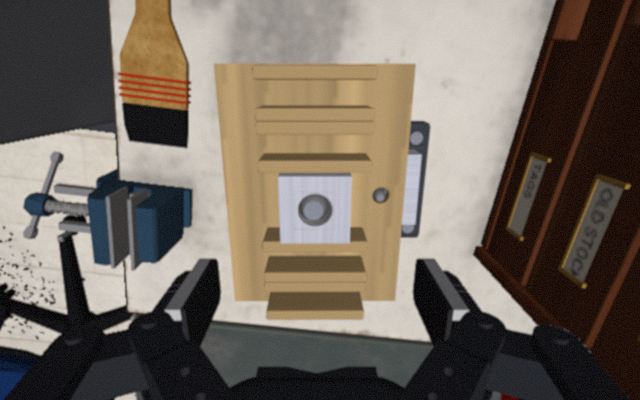

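The rack is over the shaft (315,210) and the pin (381,196), and square to the stand. A press check follows.

```bash
python3 -m creep '[{"dx":0,"dy":0,"dz":-0.003,"rx":0,"ry":0,"rz":0},{"dx":0,"dy":0,"dz":-0.005,"rx":0,"ry":0,"rz":0},{"dx":0,"dy":0,"dz":-0.0065,"rx":0,"ry":0,"rz":0},{"dx":0,"dy":0,"dz":-0.0065,"rx":0,"ry":0,"rz":0}]'
```

```text
t: 22.98
position: [0.533, -0.068, 0.0941]
eef_rot: [180.0, 0.0, 97.2]
wrist_force: [0.6, 0.2, 1.2]
grip_width: -0.0002
gripper_force: 0.8
```

The press check makes contact at 0.094, so the rack is fully home. Next I'll measure the boards from a closer wrist view with image code.

```bash
python3 -m creep '[{"dx":0,"dy":0,"dz":0.06,"rx":0,"ry":0,"rz":0},{"dx":-0.02,"dy":0.03,"dz":0.11,"rx":0,"ry":0,"rz":0},{"dx":-0.05,"dy":0.07,"dz":0.15,"rx":0,"ry":0,"rz":0},{"dx":-0.07,"dy":0.13,"dz":0.15,"rx":0,"ry":0,"rz":-3},{"dx":-0.09,"dy":0.18,"dz":0.15,"rx":0,"ry":0,"rz":-6.8},{"dx":-0.1,"dy":0.23,"dz":0.15,"rx":0,"ry":0,"rz":-6.8},{"dx":-0.1,"dy":0.25,"dz":0.15,"rx":0,"ry":0,"rz":-6.8},{"dx":-0.1,"dy":0.25,"dz":0.15,"rx":0,"ry":0,"rz":-6.8},{"dx":-0.1,"dy":0.25,"dz":0.15,"rx":0,"ry":0,"rz":-6.8}]' 0
cat > b.py <<'E'
from h import *
np.set_printoptions(precision=4,suppress=True)
f=save('wrist','pics/w10.png');a=f['pixels'].astype(int)
m=((a.max(2)<70)&(np.ptp(a,2)<25)).astype(np.uint8); m[300:]=0
m=cv2.morphologyEx(m,cv2.MORPH_OPEN,np.ones((5,5)))
cs,_=cv2.findContours(m,cv2.RETR_EXTERNAL,cv2.CHAIN_APPROX_NONE)
for c in cs:
    if cv2.contourArea(c)<2000: continue
    P=px('pics/w10.png',c[:,0,:],.047)[:,:2]
    (x,y),s,t=cv2.minAreaRect((P*1e3).astype(np.float32)); print(cv2.boundingRect(c),round(x,1),round(y,1),np.round(s,1),round(t,1))
print(manip.sense()['position'])
E
python3 b.py
```

```text
t: 24.1
position: [0.4329, 0.1816, 0.2438]
eef_rot: [-180.0, 0.0, 90.4]
wrist_force: [-0.3, -0.4, -0.5]
grip_width: 0.0854
gripper_force: 0.0
(69, 135, 141, 165) 262.3 119.7 [132.1 182.8] 1.8
(283, 86, 50, 105) 426.2 207.5 [45.9 99.6] 0.1
(379, 0, 63, 68) 514.3 302.6 [53.9 46.4] 85.2
(266, 0, 55, 68) 413.8 300.5 [46.  53.4] 1.7
[0.433  0.1813 0.2438]
```

```bash
python3 -m creep '[{"dx":-0.0085,"dy":-0.004,"dz":-0.03,"rx":10,"ry":0,"rz":0},{"dx":-0.0085,"dy":-0.004,"dz":-0.06,"rx":20,"ry":0,"rz":0},{"dx":-0.0085,"dy":-0.004,"dz":-0.1,"rx":30,"ry":0,"rz":0},{"dx":-0.0085,"dy":-0.004,"dz":-0.13,"rx":30,"ry":0,"rz":0},{"dx":-0.0085,"dy":-0.004,"dz":-0.16,"rx":30,"ry":0,"rz":0},{"dx":-0.0085,"dy":-0.004,"dz":-0.16,"rx":30,"ry":0,"rz":0}]' 0
python3 -c "
from bench import manip
print(manip.sense()['qpos'])"
```

```text
t: 24.9
position: [0.4231, 0.1774, 0.0822]
eef_rot: [-180.0, -30.0, 90.2]
wrist_force: [-0.5, 0.0, 0.2]
grip_width: 0.0852
gripper_force: 0.0
[-13.14335694 -18.86004639 -39.10359158  77.37817805  29.13688013
  74.66662672]
```

```bash
python3 -m creep '[{"dx":0.001,"dy":0,"dz":-0.025,"rx":0,"ry":0,"rz":0},{"dx":0.001,"dy":0,"dz":-0.04,"rx":0,"ry":0,"rz":0},{"dx":0.001,"dy":0,"dz":-0.042,"rx":0,"ry":0,"rz":0},{"dx":0.001,"dy":0,"dz":-0.042,"rx":0,"ry":0,"rz":0}]' 0
python3 -m creep '[{"dx":0,"dy":0,"dz":0,"rx":0,"ry":0,"rz":0},{"dx":0,"dy":0,"dz":0,"rx":0,"ry":0,"rz":0},{"dx":0,"dy":0,"dz":0,"rx":0,"ry":0,"rz":0},{"dx":0,"dy":0,"dz":0,"rx":0,"ry":0,"rz":0},{"dx":0,"dy":0,"dz":0,"rx":0,"ry":0,"rz":0},{"dx":0,"dy":0,"dz":0,"rx":0,"ry":0,"rz":0},{"dx":0,"dy":0,"dz":0,"rx":0,"ry":0,"rz":0}]' 1 60
```

```text
t: 25.4
position: [0.4257, 0.178, 0.0426]
eef_rot: [179.7, -30.0, 90.5]
wrist_force: [-0.5, 0.5, 0.4]
grip_width: 0.0857
gripper_force: 0.0
t: 26.28
position: [0.426, 0.178, 0.0427]
eef_rot: [179.7, -30.0, 90.5]
wrist_force: [-1.2, -2.1, 5.7]
grip_width: 0.055
gripper_force: 63.7
```

```bash
python3 -m creep '[{"dx":0,"dy":0,"dz":0.05,"rx":0,"ry":0,"rz":0},{"dx":0,"dy":0,"dz":0.11,"rx":0,"ry":0,"rz":0},{"dx":0,"dy":-0.02,"dz":0.16,"rx":-10,"ry":0,"rz":0},{"dx":0.01,"dy":-0.05,"dz":0.17,"rx":-20,"ry":0,"rz":0},{"dx":0.02,"dy":-0.08,"dz":0.17,"rx":-30,"ry":0,"rz":0},{"dx":0.03,"dy":-0.11,"dz":0.17,"rx":-40,"ry":0,"rz":0},{"dx":0.04,"dy":-0.14,"dz":0.17,"rx":-50,"ry":0,"rz":0},{"dx":0.05,"dy":-0.17,"dz":0.17,"rx":-60,"ry":0,"rz":0},{"dx":0.06,"dy":-0.2,"dz":0.17,"rx":-70,"ry":0,"rz":0},{"dx":0.07,"dy":-0.23,"dz":0.17,"rx":-80,"ry":0,"rz":0}]'
python3 -m creep '[{"dx":0.01,"dy":-0.03,"dz":0,"rx":-10,"ry":0,"rz":0},{"dx":0.02,"dy":-0.06,"dz":0,"rx":-10,"ry":0,"rz":0},{"dx":0.029,"dy":-0.085,"dz":0,"rx":-10,"ry":0,"rz":0},{"dx":0.029,"dy":-0.085,"dz":0,"rx":-10,"ry":0,"rz":0}]'
python3 -c "
from bench import manip
print(manip.sense()['qpos'])"
```

```text
t: 27.52
position: [0.496, -0.0523, 0.2124]
eef_rot: [-179.7, 50.3, 90.6]
wrist_force: [-0.3, -1.0, -0.3]
grip_width: 0.0546
gripper_force: 64.0
t: 28.02
position: [0.5241, -0.138, 0.2117]
eef_rot: [-179.4, 60.0, 90.6]
wrist_force: [1.0, -0.0, -0.6]
grip_width: 0.0552
gripper_force: 64.0
[ -2.16058179  -3.94091903 -23.26123257  67.10132467 -59.91583301
  85.53203874]
```

```bash
python3 -m creep '[{"dx":0.001,"dy":0.001,"dz":-0.01,"rx":0,"ry":0,"rz":6.7},{"dx":0.001,"dy":0.001,"dz":-0.04,"rx":0,"ry":0,"rz":6.7},{"dx":0.001,"dy":0.001,"dz":-0.047,"rx":0,"ry":0,"rz":6.7},{"dx":0.001,"dy":0.001,"dz":-0.047,"rx":0,"ry":0,"rz":6.7}]'
python3 -c "
from h import *
save('wrist','pics/w11.png');save('top','pics/t11.png');save('scene','pics/s11.png')
a=cv2.imread('pics/w11.png');b=cv2.imread('pics/t11.png')[180:280,290:390];c=cv2.imread('pics/s11.png')[140:240,280:440]
b=cv2.resize(b,(400,400),interpolation=cv2.INTER_CUBIC)
cv2.imwrite('pics/c11.png',np.hstack([cv2.resize(a,(400,400)),b]))"
```

```text
t: 28.52
position: [0.5254, -0.1356, 0.1648]
eef_rot: [-179.3, 60.0, 97.5]
wrist_force: [-0.5, -0.3, 0.0]
grip_width: 0.0548
gripper_force: 64.1
```

View pics/c11.png

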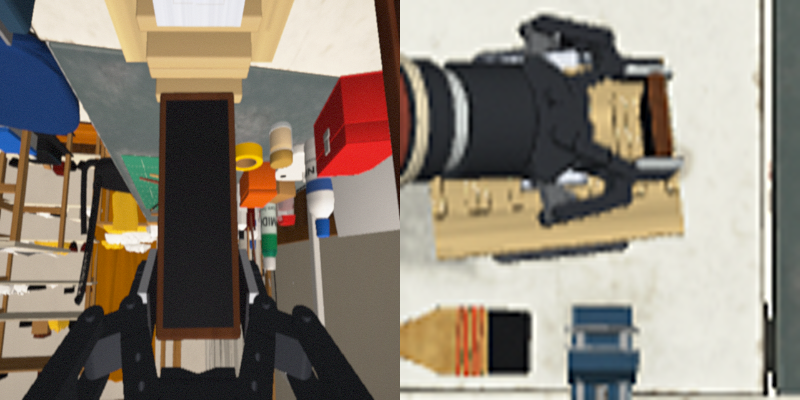

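The left panel shows the board hanging straight with its lower end at row 93, just above the rails. I'll check by projecting the expected slot edges.

Run:
```python
from h import *
np.set_printoptions(precision=1,suppress=True)
def proj(fn,P):
    d=np.load(fn[:-4]+'.npz');c=rot(d['ori']).T@(np.array(P)-d['pos']);u=d['mtx']@c;return u[:2]/u[2]
t=np.radians(7.2);o=np.array([.516,-.0675,.035]);Rz=R.from_euler('z',t).as_matrix()
for y in(-24,-32,-48,-64,-80,-88):
  print(y,[proj('pics/w11.png',o+Rz@[x/1e3,y/1e3,.038]) for x in(-36,36)])
c=o+Rz@[0,-.072,0];
for dy in(-6,6):
  print('board low',[proj('pics/w11.png',o+Rz@[x/1e3,-.072+dy/1e3,.1648-.084-.035]) for x in(-28,28)],'up',[proj('pics/w11.png',o+Rz@[x/1e3,-.072+dy/1e3,.1648+.026-.035]) for x in(-28,28)])
  print('top cam',[proj('pics/t11.png',o+Rz@[x/1e3,-.072+dy/1e3,.1648+.026-.035]) for x in(-28,28)])
cv2.imwrite('pics/c12.png',cv2.resize(cv2.imread('pics/w11.png')[0:150,200:440],(800,500),interpolation=cv2.INTER_CUBIC))
```

```text
-24 [array([208.3,  13.4]), array([414.6,  13.8])]
-32 [array([215.1,  29. ]), array([408.6,  29.5])]
-48 [array([226.5,  55.1]), array([398.5,  55.5])]
-64 [array([235.7,  75.9]), array([390.5,  76.4])]
-80 [array([243.1,  93. ]), array([383.9,  93.4])]
-88 [array([246.4, 100.4]), array([381. , 100.8])]
board low [array([257.4, 105.3]), array([369.2, 105.7])] up [array([246.9, 339.2]), array([375.7, 340.2])]
top cam [array([358.8, 217.9]), array([356.2, 196.8])]
board low [array([252.9,  93.5]), array([373. ,  93.9])] up [array([240.8, 345.7]), array([380.7, 346.8])]
top cam [array([354.2, 218.4]), array([351.6, 197.3])]
```

The projection matches the picture to within 1–3 px, so I'll lower the board.

```bash
python3 -m creep '[{"dx":0,"dy":-0.001,"dz":-0.005,"rx":0,"ry":0,"rz":0},{"dx":0,"dy":-0.001,"dz":-0.01,"rx":0,"ry":0,"rz":0},{"dx":0,"dy":-0.001,"dz":-0.014,"rx":0,"ry":0,"rz":0},{"dx":0,"dy":-0.001,"dz":-0.016,"rx":0,"ry":0,"rz":0},{"dx":0,"dy":-0.001,"dz":-0.016,"rx":0,"ry":0,"rz":0}]'
```

```text
t: 29.3
position: [0.5253, -0.1369, 0.1486]
eef_rot: [-179.3, 60.0, 97.5]
wrist_force: [0.3, 1.2, -0.5]
grip_width: 0.0546
gripper_force: 64.1
```

```bash
python3 -m creep '[{"dx":0,"dy":0,"dz":-0.004,"rx":0,"ry":0,"rz":0},{"dx":0,"dy":0,"dz":-0.008,"rx":0,"ry":0,"rz":0},{"dx":0,"dy":0,"dz":-0.012,"rx":0,"ry":0,"rz":0},{"dx":0,"dy":0,"dz":-0.014,"rx":0,"ry":0,"rz":0},{"dx":0,"dy":0,"dz":-0.014,"rx":0,"ry":0,"rz":0}]'
```

```text
t: 29.92
position: [0.5253, -0.1369, 0.1347]
eef_rot: [-179.3, 60.0, 97.5]
wrist_force: [0.7, 0.3, -0.9]
grip_width: 0.0546
gripper_force: 64.1
```

```bash
python3 -m creep '[{"dx":0,"dy":0,"dz":-0.0015,"rx":0,"ry":0,"rz":0},{"dx":0,"dy":0,"dz":-0.003,"rx":0,"ry":0,"rz":0},{"dx":0,"dy":0,"dz":-0.0045,"rx":0,"ry":0,"rz":0},{"dx":0,"dy":0,"dz":-0.006,"rx":0,"ry":0,"rz":0},{"dx":0,"dy":0,"dz":-0.006,"rx":0,"ry":0,"rz":0}]'
```

```text
t: 30.55
position: [0.5258, -0.1376, 0.1312]
eef_rot: [-179.5, 60.2, 97.3]
wrist_force: [-6.3, -0.9, 13.1]
grip_width: 0.0546
gripper_force: 65.0
```

```bash
python3 -m creep '[{"dx":0,"dy":0,"dz":0.002,"rx":0,"ry":0,"rz":0},{"dx":0,"dy":0,"dz":0.002,"rx":0,"ry":0,"rz":0},{"dx":0,"dy":0,"dz":0.002,"rx":0,"ry":0,"rz":0},{"dx":0,"dy":0,"dz":0.002,"rx":0,"ry":0,"rz":0},{"dx":0,"dy":0,"dz":0.002,"rx":0,"ry":0,"rz":0},{"dx":-0.003,"dy":0.022,"dz":0.013,"rx":0,"ry":0,"rz":0},{"dx":-0.006,"dy":0.05,"dz":0.03,"rx":0,"ry":0,"rz":0},{"dx":-0.011,"dy":0.09,"dz":0.06,"rx":0,"ry":0,"rz":0},{"dx":-0.02,"dy":0.12,"dz":0.1,"rx":0,"ry":0,"rz":0},{"dx":-0.02,"dy":0.12,"dz":0.1,"rx":0,"ry":0,"rz":0}]' 0
```

```text
t: 31.8
position: [0.5068, -0.015, 0.2319]
eef_rot: [-179.8, 60.0, 97.2]
wrist_force: [0.1, 0.6, -1.2]
grip_width: 0.0857
gripper_force: 0.0
```

```bash
python3 - <<'E'
from h import *
f=save('wrist','pics/w13.png');d=f
M=rot(f['orientation'])
def proj(P):
    u=f['mtx']@(M.T@(np.array(P)-f['position']));return u[:2]/u[2]
t=np.radians(7.2);o=np.array([.516,-.0675,.035]);Rz=R.from_euler('z',t).as_matrix()
C=np.array([proj(o+Rz@[x/1e3,-.066,z]) for x,z in((-28,.012),(28,.012),(28,.122),(-28,.122))]);print(np.round(C))
a=f['pixels'].astype(int);m=((a.max(2)<70)).astype(np.uint8);m=cv2.morphologyEx(m,cv2.MORPH_OPEN,np.ones((5,5)))
cs,_=cv2.findContours(m,0,2)
for c in cs:
    if cv2.contourArea(c)>1500: print(cv2.boundingRect(c),cv2.minAreaRect(c))
E
python3 -m creep '[{"dx":-0.02,"dy":0.04,"dz":0.02,"rx":0,"ry":0,"rz":-6.2},{"dx":-0.05,"dy":0.08,"dz":0.02,"rx":0,"ry":0,"rz":-6.2},{"dx":-0.07,"dy":0.12,"dz":0.02,"rx":0,"ry":0,"rz":-6.2},{"dx":-0.08,"dy":0.16,"dz":0.02,"rx":0,"ry":0,"rz":-6.2},{"dx":-0.08,"dy":0.16,"dz":0.02,"rx":0,"ry":0,"rz":-6.2}]' 0
python3 -m creep '[{"dx":0,"dy":0.02,"dz":0,"rx":10,"ry":0,"rz":0},{"dx":0,"dy":0.04,"dz":0,"rx":20,"ry":0,"rz":0},{"dx":0,"dy":0.06,"dz":0,"rx":30,"ry":0,"rz":0},{"dx":0,"dy":0.08,"dz":0,"rx":40,"ry":0,"rz":0},{"dx":-0.01,"dy":0.1,"dz":0,"rx":50,"ry":0,"rz":0},{"dx":-0.01,"dy":0.12,"dz":0,"rx":60,"ry":0,"rz":0},{"dx":-0.014,"dy":0.14,"dz":0,"rx":70,"ry":0,"rz":0},{"dx":-0.014,"dy":0.148,"dz":-0.05,"rx":80,"ry":0,"rz":0},{"dx":-0.014,"dy":0.148,"dz":-0.1,"rx":90,"ry":0,"rz":0},{"dx":-0.014,"dy":0.148,"dz":-0.15,"rx":90,"ry":0,"rz":0}]' 0
```

```text
[[287.  57.]
 [350.  57.]
 [353. 178.]
 [284. 178.]]
(136, 153, 91, 132) ((182.13613891601562, 217.94659423828125), (130.20932006835938, 89.54702758789062), 88.56790161132812)
(292, 85, 56, 89) ((319.4999694824219, 128.99998474121094), (54.99999237060547, 87.99998474121094), -0.0)
(6, 82, 634, 318) ((322.5, 240.5), (317.0, 633.0), 90.0)
(498, 0, 142, 142) ((567.2720947265625, 63.32026672363281), (85.91645812988281, 185.67442321777344), 62.56026840209961)
(491, 0, 95, 74) ((526.5606079101562, 19.822486877441406), (47.81196212768555, 115.10371398925781), 50.110416412353516)
t: 32.48
position: [0.4249, 0.1444, 0.247]
eef_rot: [-179.1, 60.0, 91.6]
wrist_force: [0.1, -0.4, 0.2]
grip_width: 0.0852
gripper_force: 0.0
t: 33.72
position: [0.4115, 0.2883, 0.0953]
eef_rot: [179.2, -30.1, 90.4]
wrist_force: [0.5, -0.0, -0.4]
grip_width: 0.0855
gripper_force: 0.0
```

```bash
python3 -m creep '[{"dx":0.001,"dy":0.003,"dz":-0.02,"rx":0,"ry":0,"rz":0.5},{"dx":0.001,"dy":0.005,"dz":-0.04,"rx":0,"ry":0,"rz":0.5},{"dx":0.001,"dy":0.005,"dz":-0.053,"rx":0,"ry":0,"rz":0.5},{"dx":0.001,"dy":0.005,"dz":-0.053,"rx":0,"ry":0,"rz":0.5}]' 0
python3 -m creep '[{"dx":0,"dy":0,"dz":0,"rx":0,"ry":0,"rz":0},{"dx":0,"dy":0,"dz":0,"rx":0,"ry":0,"rz":0},{"dx":0,"dy":0,"dz":0,"rx":0,"ry":0,"rz":0},{"dx":0,"dy":0,"dz":0,"rx":0,"ry":0,"rz":0},{"dx":0,"dy":0,"dz":0,"rx":0,"ry":0,"rz":0},{"dx":0,"dy":0,"dz":0,"rx":0,"ry":0,"rz":0},{"dx":0,"dy":0,"dz":0,"rx":0,"ry":0,"rz":0}]' 1 60
```

```text
t: 34.22
position: [0.4119, 0.2954, 0.0447]
eef_rot: [179.3, -30.0, 91.1]
wrist_force: [-0.6, 0.4, 0.1]
grip_width: 0.0855
gripper_force: 0.0
t: 35.1
position: [0.4134, 0.2961, 0.0471]
eef_rot: [179.1, -30.0, 91.3]
wrist_force: [-0.8, -4.1, 6.4]
grip_width: 0.0548
gripper_force: 63.8
```

```bash
python3 -m creep '[{"dx":0,"dy":0,"dz":0.05,"rx":0,"ry":0,"rz":0},{"dx":0,"dy":-0.02,"dz":0.1,"rx":0,"ry":0,"rz":0},{"dx":0,"dy":-0.06,"dz":0.14,"rx":-10,"ry":0,"rz":0},{"dx":0.01,"dy":-0.1,"dz":0.165,"rx":-20,"ry":0,"rz":0},{"dx":0.02,"dy":-0.14,"dz":0.165,"rx":-30,"ry":0,"rz":0},{"dx":0.03,"dy":-0.18,"dz":0.165,"rx":-40,"ry":0,"rz":0},{"dx":0.04,"dy":-0.22,"dz":0.165,"rx":-50,"ry":0,"rz":0},{"dx":0.05,"dy":-0.26,"dz":0.165,"rx":-60,"ry":0,"rz":0},{"dx":0.06,"dy":-0.3,"dz":0.165,"rx":-70,"ry":0,"rz":0},{"dx":0.07,"dy":-0.33,"dz":0.165,"rx":-80,"ry":0,"rz":0}]'
python3 -m creep '[{"dx":0.02,"dy":-0.03,"dz":0,"rx":-10,"ry":0,"rz":0},{"dx":0.035,"dy":-0.06,"dz":0,"rx":-10,"ry":0,"rz":0},{"dx":0.037,"dy":-0.065,"dz":0,"rx":-10,"ry":0,"rz":0},{"dx":0.037,"dy":-0.065,"dz":0,"rx":-10,"ry":0,"rz":0}]'
```

```text
t: 36.35
position: [0.4831, -0.0348, 0.2118]
eef_rot: [-179.1, 50.3, 91.5]
wrist_force: [-0.1, 0.7, -1.8]
grip_width: 0.0546
gripper_force: 64.1
t: 36.85
position: [0.5192, -0.0989, 0.2112]
eef_rot: [-178.5, 60.0, 92.0]
wrist_force: [0.1, 0.2, 0.0]
grip_width: 0.0543
gripper_force: 64.0
```

```bash
python3 -m creep '[{"dx":0.001,"dy":-0.002,"dz":-0.02,"rx":0,"ry":-0.8,"rz":6.6},{"dx":0.001,"dy":-0.002,"dz":-0.04,"rx":0,"ry":-0.8,"rz":6.6},{"dx":0.001,"dy":-0.002,"dz":-0.047,"rx":0,"ry":-0.8,"rz":6.6},{"dx":0.001,"dy":-0.002,"dz":-0.047,"rx":0,"ry":-0.8,"rz":6.6},{"dx":0.001,"dy":-0.002,"dz":-0.047,"rx":0,"ry":-0.8,"rz":6.6}]'
cat > c.py <<'E'
from h import *
import sys
ys=float(sys.argv[1]); off=float(sys.argv[2])  # slot y, TCP height above board centre
s=manip.sense();zc=s['position'][2]-off
f=save('wrist','pics/wx.png');M=rot(f['orientation'])
def proj(P):
    u=f['mtx']@(M.T@(np.array(P)-f['position']));return u[:2]/u[2]
o=np.array([.516,-.0675,0]);Rz=R.from_euler('z',np.radians(7.2)).as_matrix()
print('expect',np.round([proj(o+Rz@[x/1e3,ys+.006,zc+z]) for x,z in((-28,-.055),(28,-.055),(28,.055),(-28,.055))],1).tolist())
a=f['pixels'].astype(int);m=(((a.max(2)<60)|((a[:,:,0]>a[:,:,1]*1.5)&(a.max(2)<130)))).astype(np.uint8)
for v in (130,150,170): # row spans of dark run around column 316
    r=np.flatnonzero(m[v,:316]==0);l=r.max()+1;q=np.flatnonzero(m[v,316:]==0);print(v,l,316+q.min()-1)
for u in (290,316,342):
    r=np.flatnonzero(m[:150,u]==0);print('col',u,'low edge',r.max()+1 if len(r) else None,'high', 250+(np.flatnonzero(m[250:,u]==0).min() if (m[250:,u]==0).any() else 150))
E
python3 c.py -0.04 0.0265
```

```text
t: 37.48
position: [0.5213, -0.1007, 0.1651]
eef_rot: [179.9, 60.1, 97.2]
wrist_force: [0.5, 0.1, -1.1]
grip_width: 0.0544
gripper_force: 64.1
expect [[251.8, 101.7], [370.2, 101.6], [379.2, 350.9], [241.8, 351.2]]
130 258 372
150 257 373
170 256 375
col 290 low edge 102 high 331
col 316 low edge 102 high 341
col 342 low edge 102 high 342
```

```bash
python3 -m creep '[{"dx":0,"dy":0,"dz":-0.005,"rx":0,"ry":0,"rz":0},{"dx":0,"dy":0,"dz":-0.01,"rx":0,"ry":0,"rz":0},{"dx":0,"dy":0,"dz":-0.014,"rx":0,"ry":0,"rz":0},{"dx":0,"dy":0,"dz":-0.016,"rx":0,"ry":0,"rz":0},{"dx":0,"dy":0,"dz":-0.016,"rx":0,"ry":0,"rz":0}]'
```

```text
t: 38.15
position: [0.5202, -0.1009, 0.1476]
eef_rot: [-179.9, 60.0, 97.4]
wrist_force: [0.2, -0.4, -0.5]
grip_width: 0.0544
gripper_force: 64.1
```

```bash
python3 -m creep '[{"dx":0,"dy":0,"dz":-0.005,"rx":0,"ry":0,"rz":0},{"dx":0,"dy":0,"dz":-0.01,"rx":0,"ry":0,"rz":0},{"dx":0,"dy":0,"dz":-0.015,"rx":0,"ry":0,"rz":0},{"dx":0,"dy":0,"dz":-0.018,"rx":0,"ry":0,"rz":0},{"dx":0,"dy":0,"dz":-0.018,"rx":0,"ry":0,"rz":0}]'
```

```text
t: 38.78
position: [0.5206, -0.1016, 0.1315]
eef_rot: [-180.0, 60.3, 97.3]
wrist_force: [-6.3, 0.3, 10.2]
grip_width: 0.0548
gripper_force: 64.8
```

```bash
python3 -m creep '[{"dx":0,"dy":0,"dz":0.001,"rx":0,"ry":0,"rz":0},{"dx":0,"dy":0,"dz":0.001,"rx":0,"ry":0,"rz":0},{"dx":0,"dy":0,"dz":0.001,"rx":0,"ry":0,"rz":0},{"dx":0,"dy":0,"dz":0.001,"rx":0,"ry":0,"rz":0},{"dx":0,"dy":0,"dz":0.001,"rx":0,"ry":0,"rz":0},{"dx":-0.003,"dy":0.022,"dz":0.013,"rx":0,"ry":0,"rz":0},{"dx":-0.006,"dy":0.05,"dz":0.03,"rx":0,"ry":0,"rz":0},{"dx":-0.011,"dy":0.09,"dz":0.06,"rx":0,"ry":0,"rz":0},{"dx":-0.02,"dy":0.12,"dz":0.1,"rx":0,"ry":0,"rz":0},{"dx":-0.02,"dy":0.12,"dz":0.1,"rx":0,"ry":0,"rz":0}]' 0
python3 c.py -0.04 0.1297
```

```text
t: 40.02
position: [0.5017, 0.0211, 0.2327]
eef_rot: [179.6, 60.0, 97.1]
wrist_force: [-0.2, -0.2, -1.0]
grip_width: 0.0856
gripper_force: 0.0
expect [[285.5, 59.8], [348.2, 59.8], [351.2, 179.3], [283.5, 179.5]]
130 287 349
150 287 349
170 286 345
col 290 low edge 87 high 250
col 316 low edge 87 high 250
col 342 low edge 87 high 250
```

```bash
python3 -m creep '[{"dx":-0.01,"dy":0.03,"dz":0.02,"rx":0,"ry":0,"rz":-6},{"dx":-0.02,"dy":0.06,"dz":0.02,"rx":0,"ry":0,"rz":-12.1},{"dx":-0.03,"dy":0.1,"dz":0.02,"rx":0,"ry":0,"rz":-12.1},{"dx":-0.03,"dy":0.1,"dz":0.02,"rx":0,"ry":0,"rz":-12.1}]' 0
python3 -m creep '[{"dx":0,"dy":0.02,"dz":0,"rx":9.97,"ry":-0.87,"rz":0},{"dx":0.01,"dy":0.04,"dz":0,"rx":19.93,"ry":-1.73,"rz":0},{"dx":0.02,"dy":0.06,"dz":0,"rx":29.9,"ry":-2.6,"rz":0},{"dx":0.03,"dy":0.08,"dz":0,"rx":39.87,"ry":-3.47,"rz":0},{"dx":0.037,"dy":0.1,"dz":0,"rx":49.8,"ry":-4.33,"rz":0},{"dx":0.037,"dy":0.12,"dz":0,"rx":59.8,"ry":-5.2,"rz":0},{"dx":0.037,"dy":0.14,"dz":0,"rx":69.8,"ry":-6.07,"rz":0},{"dx":0.037,"dy":0.16,"dz":-0.04,"rx":79.7,"ry":-6.93,"rz":0},{"dx":0.037,"dy":0.172,"dz":-0.09,"rx":89.7,"ry":-7.8,"rz":0},{"dx":0.037,"dy":0.172,"dz":-0.14,"rx":89.7,"ry":-7.8,"rz":0}]' 0
python3 -m creep '[{"dx":0,"dy":0,"dz":0,"rx":0,"ry":0,"rz":0},{"dx":0,"dy":0,"dz":0,"rx":0,"ry":0,"rz":0}]' 0
```

```text
t: 40.58
position: [0.4701, 0.1202, 0.2477]
eef_rot: [-179.7, 60.1, 85.6]
wrist_force: [0.1, -0.8, 0.5]
grip_width: 0.0856
gripper_force: 0.0
t: 41.82
position: [0.5068, 0.2886, 0.1063]
eef_rot: [179.8, -30.1, 85.0]
wrist_force: [0.7, 0.2, 0.2]
grip_width: 0.0851
gripper_force: 0.0
t: 42.08
position: [0.5086, 0.2907, 0.1118]
eef_rot: [179.6, -30.0, 85.2]
wrist_force: [0.5, -0.2, 1.1]
grip_width: 0.0853
gripper_force: 0.0
```

Target is (0.511, 0.295, 0.043).

```bash
python3 -m creep '[{"dx":0.002,"dy":0.004,"dz":-0.03,"rx":0,"ry":0,"rz":0},{"dx":0.002,"dy":0.004,"dz":-0.055,"rx":0,"ry":0,"rz":0},{"dx":0.002,"dy":0.004,"dz":-0.069,"rx":0,"ry":0,"rz":0},{"dx":0.002,"dy":0.004,"dz":-0.069,"rx":0,"ry":0,"rz":0}]' 0
python3 -m creep '[{"dx":0,"dy":0,"dz":0,"rx":0,"ry":0,"rz":0},{"dx":0,"dy":0,"dz":0,"rx":0,"ry":0,"rz":0},{"dx":0,"dy":0,"dz":0,"rx":0,"ry":0,"rz":0},{"dx":0,"dy":0,"dz":0,"rx":0,"ry":0,"rz":0},{"dx":0,"dy":0,"dz":0,"rx":0,"ry":0,"rz":0},{"dx":0,"dy":0,"dz":0,"rx":0,"ry":0,"rz":0},{"dx":0,"dy":0,"dz":0,"rx":0,"ry":0,"rz":0}]' 1 60
```

```text
t: 42.58
position: [0.5099, 0.2952, 0.0417]
eef_rot: [179.8, -30.0, 85.2]
wrist_force: [0.9, 0.6, -0.2]
grip_width: 0.0852
gripper_force: 0.0
t: 43.45
position: [0.5106, 0.2951, 0.0426]
eef_rot: [179.6, -30.0, 85.2]
wrist_force: [-1.6, -1.6, 6.4]
grip_width: 0.0553
gripper_force: 63.8
```

```bash
python3 -m creep '[{"dx":0,"dy":0,"dz":0.05,"rx":0,"ry":0,"rz":0},{"dx":0,"dy":-0.02,"dz":0.1,"rx":0,"ry":0,"rz":0},{"dx":0,"dy":-0.06,"dz":0.14,"rx":-9.97,"ry":0.87,"rz":0},{"dx":0,"dy":-0.1,"dz":0.168,"rx":-19.93,"ry":1.73,"rz":0},{"dx":0,"dy":-0.14,"dz":0.168,"rx":-29.9,"ry":2.6,"rz":0},{"dx":0,"dy":-0.18,"dz":0.168,"rx":-39.87,"ry":3.47,"rz":0},{"dx":0,"dy":-0.21,"dz":0.168,"rx":-49.8,"ry":4.33,"rz":0},{"dx":0,"dy":-0.24,"dz":0.168,"rx":-59.8,"ry":5.2,"rz":0},{"dx":0,"dy":-0.27,"dz":0.168,"rx":-69.8,"ry":6.07,"rz":0},{"dx":0,"dy":-0.29,"dz":0.168,"rx":-79.7,"ry":6.93,"rz":0}]'
python3 -m creep '[{"dx":0,"dy":-0.02,"dz":0,"rx":-9.97,"ry":0.87,"rz":0},{"dx":0,"dy":-0.031,"dz":0,"rx":-9.97,"ry":0.87,"rz":0},{"dx":0,"dy":-0.031,"dz":0,"rx":-9.97,"ry":0.87,"rz":0},{"dx":0,"dy":-0.031,"dz":0,"rx":-9.97,"ry":0.87,"rz":0}]'
```

```text
t: 44.7
position: [0.51, 0.0045, 0.2101]
eef_rot: [179.8, 50.3, 85.0]
wrist_force: [-1.1, -0.3, -1.6]
grip_width: 0.0548
gripper_force: 63.8
t: 45.2
position: [0.51, -0.0259, 0.211]
eef_rot: [179.6, 59.8, 84.8]
wrist_force: [-0.6, 0.2, -1.0]
grip_width: 0.0547
gripper_force: 63.9
```

```bash
python3 -m creep '[{"dx":0.001,"dy":0,"dz":-0.02,"rx":0,"ry":0,"rz":7},{"dx":0.001,"dy":0,"dz":-0.04,"rx":0,"ry":0,"rz":12.3},{"dx":0.001,"dy":0,"dz":-0.046,"rx":0,"ry":0,"rz":12.3},{"dx":0.001,"dy":0,"dz":-0.046,"rx":0,"ry":0,"rz":12.3},{"dx":0.001,"dy":0,"dz":-0.046,"rx":0,"ry":0,"rz":12.3}]'
python3 c.py 0.04 0.029
```

```text
t: 45.82
position: [0.5118, -0.0259, 0.1646]
eef_rot: [179.7, 60.0, 97.2]
wrist_force: [0.6, 0.0, -1.0]
grip_width: 0.0546
gripper_force: 63.9
expect [[250.2, 92.2], [371.4, 92.1], [381.3, 346.9], [239.9, 347.5]]
130 260 377
150 258 378
170 257 379
col 290 low edge 91 high 336
col 316 low edge 91 high 335
col 342 low edge 91 high 336
```

```bash
python3 -m creep '[{"dx":-0.001,"dy":0,"dz":-0.005,"rx":0,"ry":0,"rz":0},{"dx":-0.001,"dy":0,"dz":-0.01,"rx":0,"ry":0,"rz":0},{"dx":-0.001,"dy":0,"dz":-0.014,"rx":0,"ry":0,"rz":0},{"dx":-0.001,"dy":0,"dz":-0.016,"rx":0,"ry":0,"rz":0},{"dx":-0.001,"dy":0,"dz":-0.016,"rx":0,"ry":0,"rz":0}]'
```

```text
t: 46.5
position: [0.5093, -0.0259, 0.1467]
eef_rot: [-179.9, 60.0, 97.6]
wrist_force: [-0.0, -0.7, -0.6]
grip_width: 0.0548
gripper_force: 63.9
```

```bash
python3 -m creep '[{"dx":0,"dy":0,"dz":-0.005,"rx":0,"ry":0,"rz":0},{"dx":0,"dy":0,"dz":-0.01,"rx":0,"ry":0,"rz":0},{"dx":0,"dy":0,"dz":-0.015,"rx":0,"ry":0,"rz":0},{"dx":0,"dy":0,"dz":-0.018,"rx":0,"ry":0,"rz":0},{"dx":0,"dy":0,"dz":-0.019,"rx":0,"ry":0,"rz":0}]'
```

```text
t: 47.12
position: [0.5112, -0.0267, 0.1341]
eef_rot: [179.7, 60.6, 97.3]
wrist_force: [-17.8, 5.5, 40.9]
grip_width: 0.0547
gripper_force: 66.3
```

```bash
python3 -m creep '[{"dx":0,"dy":0,"dz":0.005,"rx":0,"ry":0,"rz":0},{"dx":0,"dy":0,"dz":0.005,"rx":0,"ry":0,"rz":0}]'
python3 -m creep '[{"dx":0,"dy":0,"dz":0,"rx":0,"ry":0,"rz":0},{"dx":0,"dy":0,"dz":0,"rx":0,"ry":0,"rz":0},{"dx":0,"dy":0,"dz":0,"rx":0,"ry":0,"rz":0},{"dx":0,"dy":0,"dz":0,"rx":0,"ry":0,"rz":0},{"dx":0,"dy":0,"dz":0,"rx":0,"ry":0,"rz":0},{"dx":-0.003,"dy":0.022,"dz":0.013,"rx":0,"ry":0,"rz":0},{"dx":-0.006,"dy":0.05,"dz":0.03,"rx":0,"ry":0,"rz":0},{"dx":-0.011,"dy":0.09,"dz":0.06,"rx":0,"ry":0,"rz":0},{"dx":-0.02,"dy":0.12,"dz":0.1,"rx":0,"ry":0,"rz":0},{"dx":-0.02,"dy":0.12,"dz":0.1,"rx":0,"ry":0,"rz":0}]' 0
python3 -m creep '[{"dx":-0.03,"dy":0.05,"dz":0.03,"rx":0,"ry":0,"rz":0},{"dx":-0.03,"dy":0.05,"dz":0.03,"rx":0,"ry":0,"rz":0},{"dx":-0.03,"dy":0.05,"dz":0.03,"rx":0,"ry":0,"rz":0}]'
python3 - <<'E'
from h import *
f=save('wrist','pics/wf.png');M=rot(f['orientation']);g=save('top','pics/tf.png');N=rot(g['orientation'])
o=np.array([.516,-.0675,.035]);Rz=R.from_euler('z',np.radians(7.2)).as_matrix()
def proj(f,M,P):
    u=f['mtx']@(M.T@(P-f['position']));return u[:2]/u[2]
for ys in(.04,-.04,-.072): print(ys,np.round([proj(f,M,o+Rz@[x,ys+.006,z]) for x,z in((-.028,.012),(.028,.012),(.028,.122),(-.028,.122))]).tolist(),'top',np.round([proj(g,N,o+Rz@[x,ys,.122]) for x in(-.028,.028)],1).tolist())
a=f['pixels'].astype(int);m=(a.max(2)<60).astype(np.uint8);m[:,:250]=0;m[:,400:]=0;m[300:]=0
for c in cv2.findContours(cv2.morphologyEx(m,2,np.ones((5,5))),0,2)[0]:
    if cv2.contourArea(c)>400: print('wrist',cv2.minAreaRect(c))
b=g['pixels'].astype(int);m=((b[:,:,0]>b[:,:,2]*1.6)&(b.max(2)<140)&(b[:,:,0]>b[:,:,1]*1.4)).astype(np.uint8);m[:180]=0;m[260:]=0;m[:,:300]=0;m[:,390:]=0
for c in cv2.findContours(m,0,2)[0]:
    if cv2.contourArea(c)>12: print('top',cv2.minAreaRect(c))
E
```

```text
t: 47.38
position: [0.5102, -0.026, 0.1345]
eef_rot: [179.8, 60.1, 97.3]
wrist_force: [-0.5, 1.1, 10.9]
grip_width: 0.0548
gripper_force: 64.2
t: 48.62
position: [0.4904, 0.0962, 0.2355]
eef_rot: [179.6, 60.0, 97.3]
wrist_force: [0.1, -0.4, -1.5]
grip_width: 0.0852
gripper_force: 0.0
t: 49.0
position: [0.4596, 0.1438, 0.2619]
eef_rot: [-179.9, 60.0, 97.6]
wrist_force: [0.3, 0.4, 0.2]
grip_width: 0.0855
gripper_force: 0.0
0.04 [[316.0, 61.0], [369.0, 61.0], [373.0, 161.0], [316.0, 161.0]] top [[314.0, 224.6], [311.8, 204.0]]
-0.04 [[315.0, 97.0], [359.0, 98.0], [361.0, 181.0], [315.0, 181.0]] top [[343.8, 221.3], [341.4, 200.8]]
-0.072 [[315.0, 109.0], [356.0, 109.0], [358.0, 187.0], [315.0, 187.0]] top [[355.7, 220.0], [353.2, 199.5]]
wrist ((344.5, 121.0), (72.0, 45.0), 90.0)
top ((312.8902587890625, 217.51220703125), (23.52191734313965, 4.527693271636963), 83.6598129272461)
top ((341.70123291015625, 214.8109588623047), (24.07407569885254, 4.306830406188965), 83.6598129272461)
top ((353.69384765625, 212.98922729492188), (24.018518447875977, 4.714951992034912), 86.8201675415039)
```

```bash
python3 -c "
from bench import manip
print(manip.sign_off())"
```

```text
the job is handed in; nothing more can be done
None
```

The job is handed in. The spacer and rack are home on the stand, confirmed by pressing on each, and the three boards found stand in slots 0, 1 and 2. The final camera check put them upright and centred; slot 1 and 2 depth rests on contact readings about 3 mm high. I did not re-measure the jar or tape roll, but no move went near them.

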